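Store the calibration weight in the case with the locking lid stay

ROBOT

A 6-joint arm with a two-finger parallel gripper is mounted at the origin on the work surface. World frame = base frame: x ahead of the robot, y to its left, z up, the work surface at z = 0. Lengths are in m, angles in rad, forces in N, time in s.
With the tool pointing down it reaches from about 0.25 to 0.775 m from the base axis. Payload 4 kg.
Tool frame: the origin (TCP) lies at the very end of the fingers, on their centre line; the grasp point (between the pads) lies 19 mm behind it; z points along the fingers, y is the line along which they close (so a half turn about z gives the same grasp; the last joint's range is limited). The gripper opens to 94 mm and grips with 3 to 60 N. Pads are 16 mm wide; open, the fingers measure 119 mm over their backs; the gripper's body (75 mm by 177 mm) begins 78 mm behind the grasp point.
Start: joints at [-1.228, 0.087, 1.371, -0, 1.684, -0.103], TCP at [0.237, -0.496, 0.206] pointing down, gripper open.
Joint ranges: [-3.1, 3.1], [-0.76, 2.03], [0.27, 2.55], [-1.08, 4.22], [0.17, 2.65], [-2.57, 2.57]. Speed limits (rad/s): [2.79, 2.79, 3.14, 3.14, 3.14, 3.14].

INTERFACE

Orientations are given as [roll, pitch, yaw] about the fixed x, y, z axes, in that order (R = Rz(yaw) Ry(pitch) Rx(roll)).
In Python, from rig import r gives the robot as it stands. The module is installed in compiled form; this text tells all that it offers.
- The arm moves only by the tool carry_out, never from a script. Its argument "moves" is a list of rows, each a list of 7 numbers: the turn, a rotation vector about the tool's x, y, z in rad, then the shift along the tool's x, y, z in mm, then the opening, from 0 (shut) to 1 (fully open). In form: [[ax, ay, az, dx, dy, dz, hand], ...]. A call has 1 to 5 rows; each row shifts and turns the commanded pose from where the row before left it, along the tool's axes as they then stand; what a row does not reach is not made up. A row lasts 1/10 s, in which the tool goes at most 50 mm and 8.59 degrees, less where a joint would pass 70% of its speed; a pose out of reach is approached as far as the arm can. A call is refused whole if a number of a shift passes 50 or a number of a turn 0.15, either way. A call with a gripper value outside its range is refused whole. The fingers move at their own pace and stop on an object; "newtons" is the grip in N (left out, the last holds). Time passes only in rows, so rows that do not move let the fingers close. It gives the time, the measured TCP pose, the force, the opening and the grip force at its end, in the units of the state.
- r.get_state(): the state, without advancing time (a new reading comes with each control period).
- r.grab_frame(name): name is "scene" or "top" or "wrist"; returns a dict with "frame" (384x512x3 uint8, red, green, blue), "range_z" (384x512 float32, m along the optical axis (not along the pixel's ray), 0 where there is no reading), "fx", "fy", "cx", "cy" (pixels), "cam_to_world" (4x4, takes a point from camera to world coordinates); the wrist camera has in their place "mount" (4x4, takes a point from camera to tool coordinates, whose origin is the TCP and whose axes are the flange's). Camera axes: x right, y down, z forward; pixel columns grow to the right and rows downward; lengths in m; the calibration is good to about 2 mm. A picture is of the moment at which its call begins: read the wrist's pose just before it.
- r.finish_job(): hands the job in; it is judged then, once.
Trained networks look in the newest picture that a camera, given by its name, has taken for a name from the list of things; names that differ only in an ending like _2 or _b are one class to them, and where a whole thing is asked for, a point or a joint stands for the part that bears it (a point fixed in the world has none). Each returns a list of dicts, best first, with "confidence" (0 to 1); they miss things now and then, are a little off and sometimes report something else, mostly with a low value. They report only what shows in the picture. A call takes as long as a camera call. They do not tell look-alikes from the thing itself.
- r.recognise(camera, label): "position" ([column, row] as shares, 0 to 1, of the picture: columns of its width, rows of its height, amid what is visible of it).
- r.outline_of(camera, label): "region" (384x512 bool, what is visible of it) and "position" ([column, row] as shares, 0 to 1, of the picture: columns of its width, rows of its height, amid what is visible of it).
- r.landmark_of(camera, label): "position" ([column, row] as shares, 0 to 1, of the picture: columns of its width, rows of its height: a listed point, or the origin of a listed thing).
The state is a dict: "time_s": time; "joints": joint angles; "joint_velocities": joint speeds; "effort": joint torques, N m; "eef_pos": TCP position; "orientation": TCP orientation; "force": force on the tool from outside, world axes, zero at the start; "ft_torque": the same for the moment, N m; "finger_gap": finger opening in m; "grip_force": force on a finger pad.
Only numpy, scipy, OpenCV 4.12 (cv2) and the standard library are available. Lean on these libraries where they do the work, as an engineer would, in place of code of your own. Each camera call takes 0.05 s, during which the arm holds its last target. There are 200 camera calls.

TASK

Put the larger of the two knobbed steel calibration weights away in the grey case: raise the lid by its bar until the folding stay on the side snaps past straight and holds the lid up by itself, and let go; stand the weight upright inside on the floor. Then pull the stay's elbow by its black sleeve to break the lock and lower the lid gently, under control all the way, until it is fully shut; never let the lid fall, never force the case, lid or stay, and leave everything else where it is.

Things in the scene. Friction and masses are not known exactly. Their poses are not given: they have to be found in the camera images.
- case: grey steel case fixed to the bench, 180 (x) x 220 (y) x 100 mm (z), walls 4 mm, inner floor 8 mm above its underside, on a black foot 5 mm wider all round. Origin: centre of its underside. Its x points from the front (the lid bar's side, nearer the robot) to the hinge side, y to its left, z up. It may be turned 0.3 rad either way
- case_in (a point): centre of the case's inner floor; axes as the case's
- lid_hinge (a point): middle of the lid's hinge line, on the far top rim: 90 mm along the case's +x and 100 mm up; the hinge line runs along the case's y
- lid (a joint): lid angle, rad: 0 shut, growing as the front edge rises. 0.45 kg, a quarter more or less; falls hard if let go unlocked. Tops out with the stay straight, somewhere from 1.27 to 1.48, each time different: pull it right up to this firm stop (within 1 mm at the bar: feel for it), only there does the elbow snap past straight. Let down, it settles 9 mm lower at the bar, locked. Stop at 15 N at most
- lid_bar (a point): middle of the lid's handle: round steel bar 12 mm thick, 100 mm long along the case's y, held at its ends 50 mm ahead of the lid's front edge (44 mm gap). 230 mm from the hinge line, 104 mm above the bench when shut, about 325 mm when up. It can turn between the fingers, so a gripper pointing down can carry it all the way. Lifting takes 4 to 9 N; at the stop the force rises steeply
- stay_up (a joint): angle of the elbow of the folding stay, rad: 0 folded (lid shut), 2.57 straight, 2.92 at its stop past straight (locked). An over-centre spring drives the elbow to the stop from about 2.47 on, and towards folded below that. To break the lock takes about 5 to 12 N at the sleeve; the lid first rises 9 mm, then weighs on the sleeve with 10 to 15 N to the end, so grip firmly
- stay_pivot (a point): lower pivot of the stay, on a foot clamped in a slot outside the case's right-hand (-y) side: -5 mm in x, -124 mm in y, 55 mm up from the case's origin, give or take 6 mm along the slot. It slips if the lid or stay is forced (50 N along the stay, some 20 N at the bar), which must not happen. The stay is two flat links 14 mm wide, each 80.7 mm between pivots; the upper ends on the lid's side
- stay_grip (a point): middle of the elbow's grip: round black sleeve 14 mm thick, 60 mm long along the case's y, 52 mm outside the stay's plane. It runs on a circle of 80.7 mm about the lower pivot: locked, about 48 mm in +x and 65 above it; lid shut, 80 in -x and 14 above (as at the start). Pull it up and to the case's front to break the lock, keep it between the fingers, lower it along the circle. It can turn in them
- weight: the larger steel calibration weight, 0.5 kg (may differ by a fifth): cylinder 40 mm wide and 42 mm tall, with a necked knob on top, 74 mm in all. Origin: centre of its base. Stands on the bench to the robot's right; it and the smaller weight may have changed places
- weight_knob (a point): middle of the weight's knob (18 mm wide, 12 mm high), 66 mm above its base
- small_weight: bystander: the smaller weight of the same shape, 26 mm wide, 58 mm tall; origin under its base
- chuck: bystander: flat round aluminium sample chuck, 80 mm wide, 25 mm high; origin under its centre
- cartridge: bystander: black load-cell cartridge block, 75 x 32 x 30 mm with short metal ends along x; origin under its centre
- jar: bystander: small lidded jar, 52 mm wide, 60 mm tall; origin under its centre
- driver: bystander: screwdriver lying flat; origin under its middle, handle to its -x
- chip_tray: bystander: black divided chip tray, 100 x 100 x 14 mm; origin under its centre
- tweezers: bystander: steel tweezers lying flat, 120 mm long along x; origin under their middle
Mind the look-alikes: they are no part of the job. Leave any orange or yellow look-alike of the weight alone.

How it is judged:
On the way, in this order (a step that is already met when the one before it is completed fails the run):
1. the lid stands open by itself, its stay locked past straight, the fingers off the case (value of joint stay_up above 2.8 rad and value of joint lid above 1 rad and contact force between the fingers and case below 0.3 N), for 0.3 s.
2. with the stay still locked, the larger weight stands upright on the case's floor, let go (x of weight in the frame of case_in between -0.075 and 0.075 m and y of weight in the frame of case_in between -0.095 and 0.095 m and z of weight in the frame of case_in below 0.006 m and angle between weight's own z axis and vertical below 0.1 rad and value of joint stay_up above 2.8 rad and contact force between the fingers and weight below 0.3 N), for 0.3 s.
At the end, for the whole second after the job is handed in: the lid is fully shut (within 0.03 rad) and the larger weight stands upright (within 0.1 rad), at rest, on the floor inside the case, fingers off (x of weight in the frame of case_in between -0.075 and 0.075 m and y of weight in the frame of case_in between -0.095 and 0.095 m and z of weight in the frame of case_in below 0.006 m and angle between weight's own z axis and vertical below 0.1 rad and value of joint lid below 0.03 rad and linear speed of weight below 0.02 m/s); the robot touches nothing.
It fails at once if the lid falls: it closes faster than 2 rad/s (velocity of joint lid below -2 rad/s).
It fails at once if the lid or its stay is forced: the clamped lower pivot of the stay is dragged more than 3 mm in its slot (distance of stay_pivot from where it was at the start of the episode above 0.003 m).
It fails at once if a bystander is disturbed: the smaller weight, chuck, cartridge, jar, screwdriver, tray or tweezers move more than 30 mm (distance of any of small_weight, chuck, cartridge, jar, driver, chip_tray, tweezers from where it was at the start of the episode above 0.03 m).
It also fails if it takes over 72 s, if anything falls off the work surface, if the arm or the gripper's body presses on something with over 40 N, if the wrist force passes 120 N, or if a joint passes its speed limit or range.

## Working session

There is one attempt and no reset: what is moved stays moved. The work goes in short steps, Python scripts to look and compute and a tool call to move; the robot and the scene stay as the last step left them, time stands still between calls to the robot, and variables do not carry over. Pictures are saved under pics/ and viewed, at most 10 in all, crops included, and the job is handed in when it is done.

Besides the shell and the picture viewer there is one more tool, called after ">>>" as name(argument=value, ...), one argument or row to a line, values as JSON. carry_out: Moves the arm, as the interface text tells. Its arguments: {"type":"object","properties":{"moves":{"type":"array"},"newtons":{"type":"number"}},"required":["moves"]}

```bash
mkdir -p pics
cat > h.py <<'E'
from rig import r
import numpy as np, cv2
from scipy.spatial.transform import Rotation as Ro
def Tcam(f):
    if 'cam_to_world' in f: return np.array(f['cam_to_world'])
    s=r.get_state();T=np.eye(4);T[:3,:3]=Ro.from_euler('xyz',s['orientation']).as_matrix();T[:3,3]=s['eef_pos'];return T@np.array(f['mount'])
def cloud(f):
    z=f['range_z'];v,u=np.mgrid[:384,:512]
    T=Tcam(f);P=np.stack([(u-f['cx'])/f['fx']*z,(v-f['cy'])/f['fy']*z,z],-1)
    W=P@T[:3,:3].T+T[:3,3];W[z==0]=np.nan;return W
def st():
    s=r.get_state();print({k:np.round(s[k],3).tolist() for k in ['time_s','joints','eef_pos','orientation','force','finger_gap','grip_force']});return s
E
python3 - <<'E'
from h import *
st()
for c in ['scene','top']:
    f=r.grab_frame(c);W=cloud(f);cv2.imwrite(f'pics/{c}0.png',f['frame'][...,::-1]);np.savez(f'{c}0.npz',W=W,im=f['frame'])
    for n in ['case','case_in','lid_hinge','lid_bar','stay_pivot','stay_grip','weight','weight_knob','small_weight','chuck','jar','cartridge','driver','chip_tray','tweezers']:
        for d in r.landmark_of(c,n)[:3]:
            p=d['position'];u,v=int(p[0]*512),int(p[1]*384)
            print(c,n,u,v,round(d['confidence'],2),np.round(W[min(v,383),min(u,511)],3))
E
```

```text
{'time_s': 0.0, 'joints': [-1.228, 0.088, 1.372, 0.0, 1.684, -0.103], 'eef_pos': [0.237, -0.496, 0.204], 'orientation': [-3.139, -0.0, 0.446], 'force': [-0.525, 0.531, -0.649], 'finger_gap': 0.094, 'grip_force': 0.0}
scene case 265 223 0.89 [ 0.645 -0.045  0.109]
scene lid_hinge 293 216 0.78 [0.695 0.014 0.11 ]
scene lid_bar 219 182 0.59 [ 0.465 -0.004  0.11 ]
scene stay_pivot 237 246 0.56 [ 0.591 -0.103  0.019]
scene stay_grip 202 246 0.69 [ 0.533 -0.175  0.071]
scene stay_grip 238 246 0.26 [ 0.607 -0.116  0.056]
scene weight 135 331 0.78 [ 0.527 -0.435  0.036]
scene weight 124 290 0.61 [ 0.429 -0.371  0.031]
scene weight 149 298 0.56 [ 0.504 -0.355  0.047]
scene weight_knob 144 286 0.58 [ 0.485 -0.344  0.075]
scene weight_knob 116 278 0.56 [ 0.41  -0.366  0.072]
scene weight_knob 353 139 0.49 [0.678 0.418 0.026]
scene small_weight 192 301 0.5 [ 0.591 -0.297  0.027]
scene chuck 310 125 0.94 [0.531 0.397 0.024]
scene jar 328 115 0.81 [0.549 0.491 0.001]
scene jar 170 230 0.66 [ 0.409 -0.168  0.027]
scene jar 150 297 0.42 [ 0.503 -0.351  0.044]
scene cartridge 355 141 0.68 [0.685 0.42
[... 784 characters left out ...]
weight 367 210 0.5 [ 0.513 -0.348  0.   ]
top weight 389 210 0.5 [ 0.511 -0.412  0.041]
top weight_knob 396 210 0.59 [ 0.51  -0.424  0.075]
top weight_knob 378 241 0.58 [ 0.403 -0.36   0.073]
top small_weight 350 191 0.54 [ 0.579 -0.281  0.023]
top chuck 158 203 0.62 [0.526 0.412 0.024]
top jar 152 164 0.56 [0.667 0.438 0.032]
top jar 131 194 0.52 [0.554 0.5   0.058]
top jar 316 244 0.52 [ 0.387 -0.159  0.014]
top cartridge 348 191 0.74 [ 0.579 -0.276  0.017]
top cartridge 151 165 0.62 [0.664 0.443 0.031]
top driver 316 241 0.72 [ 0.398 -0.159  0.016]
top driver 321 199 0.48 [ 0.55  -0.18   0.002]
top chip_tray 348 152 0.57 [ 0.725 -0.279  0.012]
top tweezers 176 235 0.59 [0.411 0.347 0.005]
```

Run:
```python
import cv2,numpy as np
a=cv2.imread('pics/scene0.png');b=cv2.imread('pics/top0.png')
cv2.imwrite('pics/s1.png',cv2.resize(a[150:384,90:330],None,fx=2.5,fy=2.5,interpolation=3)[:600,:800])
cv2.imwrite('pics/t1.png',cv2.resize(b[130:270,240:420],None,fx=4.2,fy=4.2,interpolation=3)[:600,:800])
for c in ['top','scene']:
    d=np.load(c+'0.npz');W=d['W'];z=W[...,2]
    # lid top plane points and bar
    m=(z>.085)&(z<.125)&(W[...,0]>.4)&(W[...,0]<.8)&(abs(W[...,1])<.18)
    p=W[m];print(c,len(p),np.round(np.nanpercentile(p,[2,50,98],axis=0),3).tolist())
    lid=p[p[:,0]>.505] 
    print(cv2.minAreaRect(lid[:,:2].astype(np.float32)))
    bar=p[p[:,0]<.49];print('bar',cv2.minAreaRect(bar[:,:2].astype(np.float32)),np.round(np.percentile(bar,[2,50,98],axis=0),3).tolist())
    for (u0,v0) in [(396,210),(378,241),(373,216)] if c=='top' else [(144,286),(116,278)]:
        k=np.zeros_like(m);k[v0-12:v0+12,u0-12:u0+12]=1;q=W[k&(z>.055)];print('knob',u0,v0,len(q),np.round(np.nanmedian(q,0),3),np.round(np.nanmax(q[:,2]),3))
    k=(W[...,1]<-.12)&(W[...,1]>-.26)&(W[...,0]>.47)&(W[...,0]<.62)&(z>.05)&(z<.1)
    q=W[k];print('grip',len(q),np.round(np.percentile(q,[5,50,95],axis=0),3).tolist())
```

```text
top 3815 [[0.465, -0.102, 0.101], [0.596, 0.007, 0.107], [0.694, 0.116, 0.112]]
((0.6000533699989319, -0.0003787726163864136), (0.19657161831855774, 0.24171362817287445), 4.760821342468262)
bar ((0.47161251306533813, -0.002836845815181732), (0.03342166543006897, 0.1108640655875206), 0.8585400581359863) [[0.454, -0.055, 0.103], [0.465, 0.002, 0.108], [0.488, 0.053, 0.113]]
knob 396 210 29 [ 0.51  -0.425  0.071] 0.076
knob 378 241 28 [ 0.407 -0.364  0.07 ] 0.075
knob 373 216 25 [ 0.488 -0.345  0.071] 0.077
grip 113 [[0.526, -0.195, 0.069], [0.533, -0.151, 0.075], [0.564, -0.121, 0.089]]
scene 5381 [[0.469, -0.108, 0.093], [0.605, -0.006, 0.109], [0.698, 0.115, 0.114]]
((0.6007195115089417, 1.3008713722229004e-05), (0.19931258261203766, 0.2443903386592865), 4.99392557144165)
bar ((0.4725764989852905, -0.0017722435295581818), (0.03242695331573486, 0.11271319538354874), 0.16834191977977753) [[0.459, -0.057, 0.104], [0.468, -0.003, 0.111], [0.488, 0.052, 0.115]]
knob 144 286 56 [ 0.492 -0.348  0.073] 0.078
knob 116 278 55 [ 0.412 -0.366  0.073] 0.08
grip 215 [[0.529, -0.196, 0.07], [0.538, -0.147, 0.077], [0.585, -0.121, 0.097]]
```

View pics/s1.png

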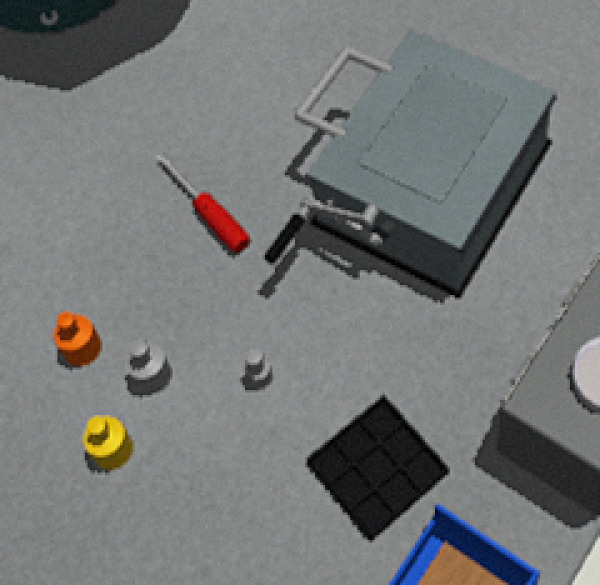

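View pics/t1.png

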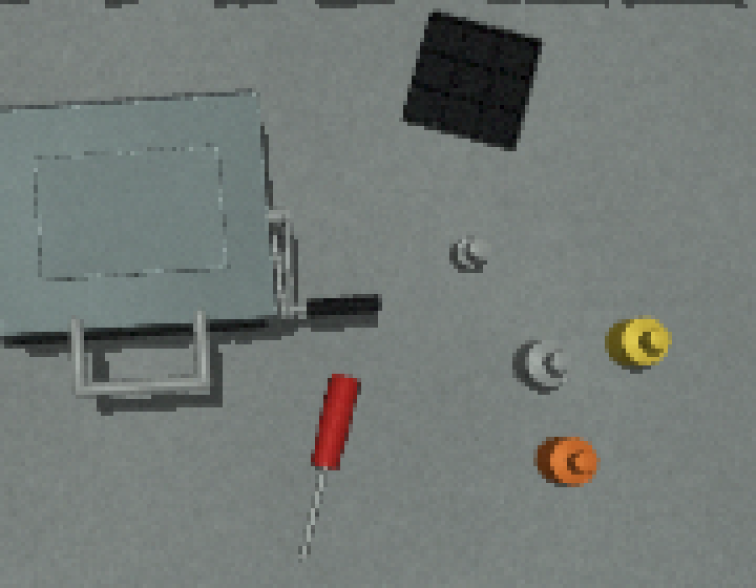

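The scene crop shows these candidates for the larger weight, in full-image pixels:
- Grey steel, larger: scene (144,286), top (373,216), about (0.49,-0.347).
- Grey steel, small: scene (192,301), top (352,190).
- Orange: scene (116,278), top (378,241).
- Yellow: scene (131,326), top (396,210).

I choose the larger grey one. In the close crop it is clearly bigger than the small steel one and uncoloured. The case yaw is about +0.083, the bar is near (0.463,-0.003), and the sleeve is near (0.533,-0.175). Next I'll swing over the bar.

```bash
cat >> h.py <<'E'
def plan(pos,yaw,n,hand,start=None):
    s=r.get_state();p=np.array(s['eef_pos']);R=Ro.from_euler('xyz',s['orientation'])
    if start is not None: p=np.array(start[:3]);R=Ro.from_euler('xyz',[np.pi,0,start[3]])
    rv=(R.inv()*Ro.from_euler('xyz',[np.pi,0,yaw])).as_rotvec()
    for i in range(n):
        Rk=R*Ro.from_rotvec(rv*i/n); d=Rk.inv().apply((np.array(pos)-p)/n)*1000
        print([*np.round(rv/n,3).tolist(),*np.round(d,1).tolist(),hand])
E
python3 - <<'E'
from h import *
f=r.grab_frame('wrist');print(np.round(f['mount'],3).tolist(),f['fx'])
plan([.44,-.005,.24],1.654,13,.4)
E
```

```text
[[0.0, -0.968, -0.25, 0.072], [1.0, 0.0, 0.0, -0.001], [-0.0, -0.25, 0.968, -0.179], [0.0, 0.0, 0.0, 1.0]] 274.1457514368791
[0.0, 0.0, -0.093, 30.4, -27.4, -2.7, 0.4]
[0.0, 0.0, -0.093, 32.8, -24.4, -2.7, 0.4]
[0.0, 0.0, -0.093, 34.9, -21.3, -2.7, 0.4]
[0.0, 0.0, -0.093, 36.7, -18.0, -2.7, 0.4]
[0.0, 0.0, -0.093, 38.2, -14.5, -2.7, 0.4]
[0.0, 0.0, -0.093, 39.4, -10.9, -2.7, 0.4]
[0.0, 0.0, -0.093, 40.3, -7.1, -2.7, 0.4]
[0.0, 0.0, -0.093, 40.7, -3.4, -2.7, 0.4]
[0.0, 0.0, -0.093, 40.9, 0.4, -2.7, 0.4]
[0.0, 0.0, -0.093, 40.7, 4.2, -2.7, 0.4]
[0.0, 0.0, -0.093, 40.1, 8.0, -2.7, 0.4]
[0.0, 0.0, -0.093, 39.2, 11.6, -2.7, 0.4]
[0.0, 0.0, -0.093, 37.9, 15.2, -2.7, 0.4]
```

>>> carry_out(
  moves=[
    [0, 0, -0.093, 30, -27, -3, 0.4],
    [0, 0, -0.093, 33, -24, -3, 0.4],
    [0, 0, -0.093, 35, -21, -3, 0.4],
    [0, 0, -0.093, 37, -18, -3, 0.4],
    [0, 0, -0.093, 38, -15, -3, 0.4],
  ],
)

```text
time_s: 2.15
eef_pos: [0.3156, -0.3063, 0.2207]
orientation: [3.141, -0.0, 0.914]
force: [1.0, 1.2, 0.1]
finger_gap: 0.0573
grip_force: 0.0
```

>>> carry_out(
  moves=[
    [0, 0, -0.093, 39, -11, -3, 0.4],
    [0, 0, -0.093, 40, -7, -3, 0.4],
    [0, 0, -0.093, 41, -3, -3, 0.4],
    [0, 0, -0.093, 41, 0, -3, 0.4],
    [0, 0, -0.093, 41, 4, -3, 0.4],
  ],
)

```text
time_s: 2.65
eef_pos: [0.3932, -0.1171, 0.2359]
orientation: [3.14, 0.0, 1.379]
force: [-0.0, -0.7, 0.6]
finger_gap: 0.0375
grip_force: 0.0
```

>>> carry_out(
  moves=[
    [0, 0, -0.093, 40, 8, -3, 0.4],
    [0, 0, -0.093, 39, 12, -3, 0.4],
    [0, 0, -0.093, 38, 15, -3, 0.4],
    [0, 0, 0, 0, 0, 0, 0.4],
    [0, 0, 0, 0, 0, 0, 0.4],
  ],
)

```text
time_s: 3.15
eef_pos: [0.4396, -0.0052, 0.2444]
orientation: [-3.141, 0.001, 1.656]
force: [-0.5, 0.2, 0.4]
finger_gap: 0.0376
grip_force: 0.0
```

Run:
```python
from h import *
st();f=r.grab_frame('wrist');W=cloud(f);im=f['frame'];np.savez('w1.npz',W=W,im=im);cv2.imwrite('pics/w1.png',im[...,::-1])
for n in ['lid_bar','stay_grip','case','lid_hinge','stay_pivot']:
    for d in r.landmark_of('wrist',n)[:2]:
        p=d['position'];u,v=int(p[0]*512),int(p[1]*384);print(n,u,v,round(d['confidence'],2),np.round(W[min(v,383),min(u,511)],3))
for d in r.outline_of('wrist','lid_bar')[:1]:
    q=W[d['region']];q=q[(q[:,2]>.08)&(q[:,2]<.13)];print(len(q),np.round(np.percentile(q,[5,50,95],axis=0),3).tolist())
z=W[...,2];k=(z>.095)&(z<.125)&(W[...,0]<.485)&(W[...,0]>.42)&(abs(W[...,1])<.04)
q=W[k];print(len(q),np.polyfit(q[:,1],q[:,0],1),np.round(np.percentile(q,[5,50,95],axis=0),3).tolist())
```

```text
{'time_s': 3.15, 'joints': [-0.14, -0.165, 1.538, -0.001, 1.769, -0.226], 'eef_pos': [0.44, -0.005, 0.244], 'orientation': [-3.141, 0.001, 1.656], 'force': [-0.487, 0.165, 0.396], 'finger_gap': 0.038, 'grip_force': 0.0}
lid_bar 275 187 0.85 [ 0.457 -0.003  0.108]
lid_bar 224 263 0.39 [ 0.42  -0.006  0.291]
case 364 175 0.91 [0.559 0.02  0.108]
lid_hinge 466 191 0.9 [0.683 0.011 0.107]
28557 [[0.504, -0.075, 0.106], [0.596, 0.026, 0.107], [0.682, 0.109, 0.11]]
680 [-0.07633053  0.46107301] [[0.454, -0.035, 0.105], [0.461, 0.003, 0.109], [0.468, 0.037, 0.111]]
```

View pics/w1.png

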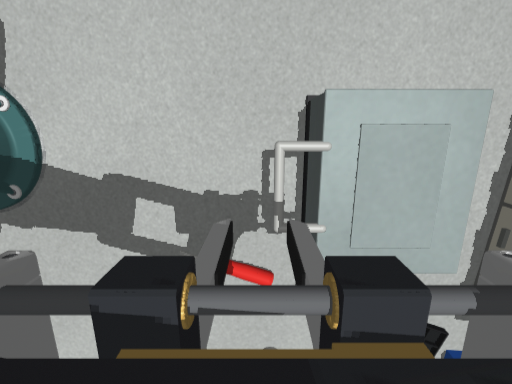

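The wrist view shows the bar at (279,185) px, between and ahead of the fingers, with the lid to the right. The bar centre comes out at about (0.461,-0.003), yaw about 0.08. I'll go down and grip it.

>>> carry_out(
  moves=[
    [0, 0, 0, 0, 7, 40, 0.4],
    [0, 0, 0, 0, 7, 40, 0.4],
    [0, 0, 0, 0, 7, 40, 0.4],
    [0, 0, 0, 0, 0, 38, 0.4],
    [0, 0, 0, 0, 0, 0, 0.4],
  ],
)

```text
time_s: 4.0
eef_pos: [0.4558, -0.0038, 0.0806]
orientation: [-3.129, -0.003, 1.654]
force: [-0.4, -0.3, 0.2]
finger_gap: 0.0377
grip_force: 0.0
```

>>> carry_out(
  moves=[
    [0, 0, 0, 0, 0, 0, 0.05],
    [0, 0, 0, 0, 0, 0, 0.05],
    [0, 0, 0, 0, 0, 0, 0.05],
    [0, 0, 0, 0, 0, 0, 0.05],
  ],
  newtons=25,
)

```text
time_s: 4.4
eef_pos: [0.4624, -0.004, 0.0889]
orientation: [3.136, 0.001, 1.655]
force: [0.2, 0.3, 3.7]
finger_gap: 0.0115
grip_force: 25.0
```

```bash
cat > arc.py <<'E'
from h import *
# rows for the bar arc: th from a to b, n rows; tool y = case +x, tool z = down
def arc(a,b,n,hand=.05):
    t=np.linspace(a,b,n+1);x=-.23*np.cos(t+.017);z=.23*np.sin(t+.017)
    for dx,dz in zip(np.diff(x),np.diff(z)): print([0,0,0,0,round(dx*1000,1),round(-dz*1000,1),hand])
E
python3 -c "
from arc import *
st();arc(0,1.2,20)"
```

```text
{'time_s': 4.4, 'joints': [-0.131, -0.059, 1.753, 0.0, 1.442, -0.215], 'eef_pos': [0.462, -0.004, 0.089], 'orientation': [3.136, 0.001, 1.655], 'force': [0.199, 0.331, 3.673], 'finger_gap': 0.012, 'grip_force': 25.006}
[0, 0, 0, 0, np.float64(0.6), np.float64(-13.8), 0.05]
[0, 0, 0, 0, np.float64(1.5), np.float64(-13.7), 0.05]
[0, 0, 0, 0, np.float64(2.3), np.float64(-13.6), 0.05]
[0, 0, 0, 0, np.float64(3.1), np.float64(-13.4), 0.05]
[0, 0, 0, 0, np.float64(3.9), np.float64(-13.2), 0.05]
[0, 0, 0, 0, np.float64(4.7), np.float64(-13.0), 0.05]
[0, 0, 0, 0, np.float64(5.5), np.float64(-12.7), 0.05]
[0, 0, 0, 0, np.float64(6.2), np.float64(-12.3), 0.05]
[0, 0, 0, 0, np.float64(6.9), np.float64(-11.9), 0.05]
[0, 0, 0, 0, np.float64(7.6), np.float64(-11.5), 0.05]
[0, 0, 0, 0, np.float64(8.3), np.float64(-11.0), 0.05]
[0, 0, 0, 0, np.float64(9.0), np.float64(-10.5), 0.05]
[0, 0, 0, 0, np.float64(9.6), np.float64(-9.9), 0.05]
[0, 0, 0, 0, np.float64(10.2), np.float64(-9.3), 0.05]
[0, 0, 0, 0, np.float64(10.7), np.float64(-8.7), 0.05]
[0, 0, 0, 0, np.float64(11.2), np.float64(-8.1), 0.05]
[0, 0, 0, 0, np.float64(11.7), np.float64(-7.4), 0.05]
[0, 0, 0, 0, np.float64(12.1), np.float64(-6.7), 0.05]
[0, 0, 0, 0, np.float64(12.5), np.float64(-5.9), 0.05]
[0, 0, 0, 0, np.float64(12.8), np.float64(-5.2), 0.05]
```

>>> carry_out(
  moves=[
    [0, 0, 0, 0, 0.6, -13.8, 0.05],
    [0, 0, 0, 0, 1.5, -13.7, 0.05],
    [0, 0, 0, 0, 2.3, -13.6, 0.05],
    [0, 0, 0, 0, 3.1, -13.4, 0.05],
    [0, 0, 0, 0, 3.9, -13.2, 0.05],
  ],
)

```text
time_s: 4.9
eef_pos: [0.4728, -0.0032, 0.1548]
orientation: [3.14, 0.001, 1.655]
force: [5.6, -0.9, -6.7]
finger_gap: 0.011
grip_force: 25.0
```

>>> carry_out(
  moves=[
    [0, 0, 0, 0, 4.7, -13, 0.05],
    [0, 0, 0, 0, 5.5, -12.7, 0.05],
    [0, 0, 0, 0, 6.2, -12.3, 0.05],
    [0, 0, 0, 0, 6.9, -11.9, 0.05],
    [0, 0, 0, 0, 7.6, -11.5, 0.05],
  ],
)

```text
time_s: 5.4
eef_pos: [0.5007, -0.0009, 0.2151]
orientation: [-3.135, 0.001, 1.654]
force: [-2.4, -2.3, -4.6]
finger_gap: 0.0112
grip_force: 25.0
```

>>> carry_out(
  moves=[
    [0, 0, 0, 0, 8.3, -11, 0.05],
    [0, 0, 0, 0, 9, -10.5, 0.05],
    [0, 0, 0, 0, 9.6, -9.9, 0.05],
    [0, 0, 0, 0, 10.2, -9.3, 0.05],
    [0, 0, 0, 0, 10.7, -8.7, 0.05],
  ],
)

```text
time_s: 5.9
eef_pos: [0.5458, 0.0028, 0.2667]
orientation: [-3.13, 0.001, 1.653]
force: [-11.0, -2.1, 5.2]
finger_gap: 0.0115
grip_force: 25.0
```

>>> carry_out(
  moves=[
    [0, 0, 0, 0, 11.2, -8.1, 0.05],
    [0, 0, 0, 0, 11.7, -7.4, 0.05],
    [0, 0, 0, 0, 12.1, -6.7, 0.05],
    [0, 0, 0, 0, 6.2, -3, 0.05],
    [0, 0, 0, 0, 0, 0, 0.05],
  ],
)

```text
time_s: 6.4
eef_pos: [0.5886, 0.0063, 0.2954]
orientation: [-3.139, 0.002, 1.654]
force: [-10.8, -2.8, 10.9]
finger_gap: 0.0118
grip_force: 25.0
```

Run:
```python
from arc import *
s=st();p=s['eef_pos'];h=np.array([.461+.23*np.cos(.08),-.003+.23*np.sin(.08)])
d=(h-np.array(p[:2]))@[np.cos(.08),np.sin(.08)];z=p[2]+.019-.1
print(d,z,np.hypot(d,z),np.arctan2(z,d)-.017)
arc(1.1,1.5,20)
```

```text
{'time_s': 6.4, 'joints': [-0.084, 0.178, 1.093, -0.003, 1.873, -0.168], 'eef_pos': [0.589, 0.006, 0.295], 'orientation': [-3.139, 0.002, 1.654], 'force': [-10.767, -2.774, 10.936], 'finger_gap': 0.012, 'grip_force': 25.003}
0.10207443607013317 0.21436980150551008 0.23743125804440218 1.1094015365105268
[0, 0, 0, 0, np.float64(4.2), np.float64(-2.0), 0.05]
[0, 0, 0, 0, np.float64(4.2), np.float64(-1.9), 0.05]
[0, 0, 0, 0, np.float64(4.2), np.float64(-1.8), 0.05]
[0, 0, 0, 0, np.float64(4.3), np.float64(-1.7), 0.05]
[0, 0, 0, 0, np.float64(4.3), np.float64(-1.6), 0.05]
[0, 0, 0, 0, np.float64(4.3), np.float64(-1.6), 0.05]
[0, 0, 0, 0, np.float64(4.4), np.float64(-1.5), 0.05]
[0, 0, 0, 0, np.float64(4.4), np.float64(-1.4), 0.05]
[0, 0, 0, 0, np.float64(4.4), np.float64(-1.3), 0.05]
[0, 0, 0, 0, np.float64(4.4), np.float64(-1.2), 0.05]
[0, 0, 0, 0, np.float64(4.5), np.float64(-1.1), 0.05]
[0, 0, 0, 0, np.float64(4.5), np.float64(-1.0), 0.05]
[0, 0, 0, 0, np.float64(4.5), np.float64(-0.9), 0.05]
[0, 0, 0, 0, np.float64(4.5), np.float64(-0.8), 0.05]
[0, 0, 0, 0, np.float64(4.5), np.float64(-0.8), 0.05]
[0, 0, 0, 0, np.float64(4.6), np.float64(-0.7), 0.05]
[0, 0, 0, 0, np.float64(4.6), np.float64(-0.6), 0.05]
[0, 0, 0, 0, np.float64(4.6), np.float64(-0.5), 0.05]
[0, 0, 0, 0, np.float64(4.6), np.float64(-0.4), 0.05]
[0, 0, 0, 0, np.float64(4.6), np.float64(-0.3), 0.05]
```

>>> carry_out(
  moves=[
    [0, 0, 0, 0, -1.6, -3.7, 0.05],
    [0, 0, 0, 0, 3.7, -1.6, 0.05],
    [0, 0, 0, 0, 3.7, -1.5, 0.05],
    [0, 0, 0, 0, 3.7, -1.4, 0.05],
    [0, 0, 0, 0, 0, 0, 0.05],
  ],
)

```text
time_s: 6.9
eef_pos: [0.5988, 0.0072, 0.3005]
orientation: [-3.138, 0.002, 1.654]
force: [-7.6, -2.1, 5.1]
finger_gap: 0.0112
grip_force: 25.0
```

>>> carry_out(
  moves=[
    [0, 0, 0, 0, 2.1, -3.2, 0.05],
    [0, 0, 0, 0, 3.8, -1.3, 0.05],
    [0, 0, 0, 0, 3.8, -1.2, 0.05],
    [0, 0, 0, 0, 0, 0, 0.05],
  ],
)

```text
time_s: 7.3
eef_pos: [0.6094, 0.0081, 0.3053]
orientation: [-3.139, 0.001, 1.654]
force: [-5.3, -2.6, 2.3]
finger_gap: 0.0111
grip_force: 25.0
```

>>> carry_out(
  moves=[
    [0, 0, 0, 0, 2.9, -0.9, 0.05],
    [0, 0, 0, 0, 0, 0, 0.05],
  ],
)

```text
time_s: 7.5
eef_pos: [0.6121, 0.0083, 0.3063]
orientation: [-3.139, 0.001, 1.654]
force: [-4.4, -3.0, 3.1]
finger_gap: 0.0111
grip_force: 25.0
```

>>> carry_out(
  moves=[
    [0, 0, 0, 0, 2.9, -0.9, 0.05],
    [0, 0, 0, 0, 0, 0, 0.05],
  ],
)

```text
time_s: 7.7
eef_pos: [0.615, 0.0086, 0.3075]
orientation: [-3.139, 0.001, 1.654]
force: [-5.2, -2.3, 4.0]
finger_gap: 0.011
grip_force: 25.0
```

>>> carry_out(
  moves=[
    [0, 0, 0, 0, 2.9, -1.0, 0.05],
    [0, 0, 0, 0, 0, 0, 0.05],
  ],
)

```text
time_s: 7.9
eef_pos: [0.618, 0.0088, 0.3086]
orientation: [-3.14, 0.001, 1.654]
force: [-5.1, -3.3, 4.2]
finger_gap: 0.011
grip_force: 25.0
```

>>> carry_out(
  moves=[
    [0, 0, 0, 0, 2.9, -0.9, 0.05],
    [0, 0, 0, 0, 0, 0, 0.05],
  ],
)

```text
time_s: 8.1
eef_pos: [0.6209, 0.009, 0.3096]
orientation: [-3.14, 0.001, 1.654]
force: [-5.1, -2.7, 4.2]
finger_gap: 0.0116
grip_force: 25.0
```

>>> carry_out(
  moves=[
    [0, 0, 0, 0, 2.9, -0.9, 0.05],
    [0, 0, 0, 0, 0, 0, 0.05],
  ],
)

```text
time_s: 8.3
eef_pos: [0.6238, 0.0093, 0.3106]
orientation: [-3.14, 0.001, 1.654]
force: [-5.3, -3.3, 4.4]
finger_gap: 0.0115
grip_force: 25.0
```

>>> carry_out(
  moves=[
    [0, 0, 0, 0, 2.9, -0.8, 0.05],
    [0, 0, 0, 0, 0, 0, 0.05],
  ],
)

```text
time_s: 8.5
eef_pos: [0.6267, 0.0095, 0.3116]
orientation: [-3.14, 0.002, 1.654]
force: [-4.8, -2.3, 4.5]
finger_gap: 0.011
grip_force: 25.0
```

>>> carry_out(
  moves=[
    [0, 0, 0, 0, 2.9, -0.8, 0.05],
    [0, 0, 0, 0, 0, 0, 0.05],
  ],
)

```text
time_s: 8.7
eef_pos: [0.6297, 0.0098, 0.3125]
orientation: [-3.141, 0.002, 1.654]
force: [-4.6, -3.8, 5.1]
finger_gap: 0.011
grip_force: 25.0
```

>>> carry_out(
  moves=[
    [0, 0, 0, 0, 2.9, -0.7, 0.05],
    [0, 0, 0, 0, 0, 0, 0.05],
  ],
)

```text
time_s: 8.9
eef_pos: [0.6326, 0.01, 0.3134]
orientation: [-3.141, 0.002, 1.654]
force: [-5.9, -3.0, 5.7]
finger_gap: 0.0115
grip_force: 25.0
```

>>> carry_out(
  moves=[
    [0, 0, 0, 0, 2.5, -0.5, 0.05],
    [0, 0, 0, 0, 0, 0, 0.05],
  ],
)

```text
time_s: 9.1
eef_pos: [0.6352, 0.0102, 0.314]
orientation: [-3.142, 0.002, 1.654]
force: [-4.5, -2.7, 5.6]
finger_gap: 0.0115
grip_force: 25.0
```

>>> carry_out(
  moves=[
    [0, 0, 0, 0, 2.5, -0.5, 0.05],
    [0, 0, 0, 0, 0, 0, 0.05],
  ],
)

```text
time_s: 9.3
eef_pos: [0.6379, 0.0105, 0.3145]
orientation: [3.141, 0.002, 1.654]
force: [-4.2, -3.0, 5.4]
finger_gap: 0.0114
grip_force: 25.0
```

>>> carry_out(
  moves=[
    [0, 0, 0, 0, 2.5, -0.4, 0.05],
    [0, 0, 0, 0, 0, 0, 0.05],
  ],
)

```text
time_s: 9.5
eef_pos: [0.6404, 0.0107, 0.3151]
orientation: [3.141, 0.002, 1.654]
force: [-4.6, -2.7, 5.3]
finger_gap: 0.0112
grip_force: 25.0
```

>>> carry_out(
  moves=[
    [0, 0, 0, 0, 2.5, -0.4, 0.05],
    [0, 0, 0, 0, 0, 0, 0.05],
  ],
)

```text
time_s: 9.7
eef_pos: [0.643, 0.0109, 0.3156]
orientation: [3.141, 0.002, 1.654]
force: [-4.3, -3.6, 5.8]
finger_gap: 0.0113
grip_force: 25.0
```

Run:
```python
from h import *
st();f=r.grab_frame('scene');W=cloud(f);cv2.imwrite('pics/s2.png',cv2.resize(f['frame'][60:300,130:370,::-1],None,fx=2.5,fy=2.5,interpolation=3))
for n in ['lid_bar','stay_grip','lid_hinge','stay_pivot']:
    for d in r.landmark_of('scene',n)[:2]:
        p=d['position'];u,v=int(p[0]*512),int(p[1]*384);print(n,u,v,round(d['confidence'],2),np.round(W[min(v,383),min(u,511)],3))
for d in r.outline_of('scene','lid')[:1]:
    q=W[d['region']];q=q[~np.isnan(q[:,0])];c=np.median(q,0);q=q[np.linalg.norm(q-c,axis=1)<.2]
    u,s,vt=np.linalg.svd(q-q.mean(0),full_matrices=False);print('lid',len(q),np.round(np.percentile(q,[2,50,98],axis=0),3).tolist(),vt[2])
```

```text
{'time_s': 9.7, 'joints': [-0.07, 0.312, 0.89, -0.002, 1.938, -0.154], 'eef_pos': [0.643, 0.011, 0.316], 'orientation': [3.141, 0.002, 1.654], 'force': [-4.289, -3.635, 5.818], 'finger_gap': 0.011, 'grip_force': 25.001}
stay_grip 235 253 0.55 [ 0.642 -0.172  0.141]
lid_hinge 292 215 0.85 [0.696 0.004 0.129]
stay_pivot 238 247 0.78 [ 0.639 -0.155  0.142]
lid 3053 [[0.648, -0.096, 0.11], [0.677, -0.002, 0.213], [0.703, 0.117, 0.331]] [0.96948684 0.08116702 0.2313162 ]
```

View pics/s2.png

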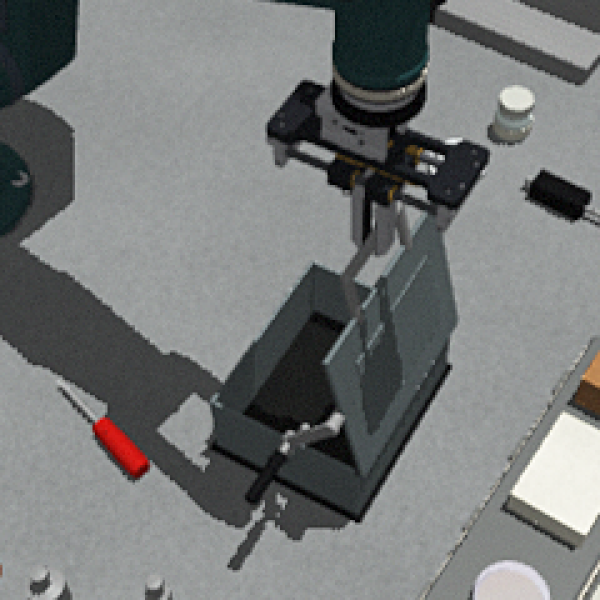

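The scene view shows the lid nearly up (about 1.34 rad). The elbow at crop (305,435) is still slightly bent and the bar is held. I'll keep pulling gently.

>>> carry_out(
  moves=[
    [0, 0, 0, 0, 2.4, -0.5, 0.05],
    [0, 0, 0, 0, 0, 0, 0.05],
  ],
)

```text
time_s: 10.2
eef_pos: [0.6456, 0.0111, 0.316]
orientation: [3.14, 0.002, 1.654]
force: [-4.1, -2.8, 5.6]
finger_gap: 0.011
grip_force: 25.0
```

>>> carry_out(
  moves=[
    [0, 0, 0, 0, 2.4, -0.5, 0.05],
    [0, 0, 0, 0, 0, 0, 0.05],
  ],
)

```text
time_s: 10.4
eef_pos: [0.6485, 0.0114, 0.3165]
orientation: [3.139, 0.002, 1.654]
force: [-2.4, -2.8, 6.8]
finger_gap: 0.0111
grip_force: 25.0
```

>>> carry_out(
  moves=[
    [0, 0, 0, 0, 2, -0.4, 0.05],
    [0, 0, 0, 0, 0, 0, 0.05],
  ],
)

```text
time_s: 10.6
eef_pos: [0.6492, 0.0114, 0.3166]
orientation: [-3.141, 0.002, 1.654]
force: [-7.1, -3.4, 6.3]
finger_gap: 0.011
grip_force: 25.0
```

>>> carry_out(
  moves=[
    [0, 0, 0, 0, 2, -0.4, 0.05],
    [0, 0, 0, 0, 0, 0, 0.05],
  ],
)

```text
time_s: 10.8
eef_pos: [0.6505, 0.0115, 0.3169]
orientation: [-3.139, 0.001, 1.653]
force: [-7.5, -4.1, 6.1]
finger_gap: 0.0109
grip_force: 25.0
```

>>> carry_out(
  moves=[
    [0, 0, 0, 0, 2, -0.4, 0.05],
    [0, 0, 0, 0, 0, 0, 0.05],
  ],
)

```text
time_s: 11.0
eef_pos: [0.6516, 0.0116, 0.3171]
orientation: [-3.136, 0.001, 1.653]
force: [-10.0, -3.9, 6.4]
finger_gap: 0.011
grip_force: 25.0
```

```bash
cat > el.py <<'E'
from h import *
st()
for c in ['scene','top']:
    f=r.grab_frame(c);W=cloud(f);im=f['frame'].astype(int);z=W[...,2]
    if c=='scene': cv2.imwrite('pics/s3.png',cv2.resize(f['frame'][180:280,190:310,::-1],None,fx=5,fy=5,interpolation=3))
    k=(W[...,0]>.5)&(W[...,0]<.72)&(W[...,1]>-.215)&(W[...,1]<-.145)&(z>.04)&(z<.17)&(im.max(-1)<70)
    q=W[k];print(c,len(q),np.round(np.median(q,0),3),np.round(np.percentile(q,[5,95],axis=0),3).tolist())
E
python3 el.py
```

```text
{'time_s': 11.0, 'joints': [-0.068, 0.339, 0.852, -0.002, 1.955, -0.151], 'eef_pos': [0.652, 0.012, 0.317], 'orientation': [-3.136, 0.001, 1.653], 'force': [-9.954, -3.874, 6.412], 'finger_gap': 0.011, 'grip_force': 25.002}
scene 105 [ 0.656 -0.168  0.132] [[0.649, -0.189, 0.126], [0.662, -0.147, 0.135]]
top 52 [ 0.653 -0.165  0.13 ] [[0.646, -0.185, 0.126], [0.66, -0.147, 0.134]]
```

>>> carry_out(
  moves=[
    [0, 0, 0, 0, -2.5, 0.5, 0.05],
    [0, 0, 0, 0, -2.5, 0.5, 0.05],
    [0, 0, 0, 0, -2.5, 0.5, 0.05],
    [0, 0, 0, 0, 0, 0, 0.05],
  ],
)

```text
time_s: 11.5
eef_pos: [0.6455, 0.0111, 0.3158]
orientation: [-3.141, 0.002, 1.654]
force: [-6.6, -3.3, 6.0]
finger_gap: 0.0114
grip_force: 25.0
```

>>> carry_out(
  moves=[
    [0, 0, 0, 0, -2.4, 0.6, 0.05],
    [0, 0, 0, 0, 0, 0, 0.05],
  ],
)

```text
time_s: 11.7
eef_pos: [0.6433, 0.011, 0.3154]
orientation: [-3.142, 0.002, 1.654]
force: [-5.7, -3.5, 6.2]
finger_gap: 0.0114
grip_force: 25.0
```

>>> carry_out(
  moves=[
    [0, 0, 0, 0, -2.4, 0.6, 0.05],
    [0, 0, 0, 0, 0, 0, 0.05],
  ],
)

```text
time_s: 11.9
eef_pos: [0.6423, 0.0109, 0.3152]
orientation: [3.138, 0.002, 1.654]
force: [-3.0, -4.0, 6.3]
finger_gap: 0.0109
grip_force: 25.0
```

```bash
python3 el.py
```

```text
{'time_s': 11.9, 'joints': [-0.071, 0.307, 0.897, -0.001, 1.934, -0.154], 'eef_pos': [0.642, 0.011, 0.315], 'orientation': [3.138, 0.002, 1.654], 'force': [-2.993, -3.967, 6.329], 'finger_gap': 0.011, 'grip_force': 25.001}
scene 100 [ 0.664 -0.169  0.127] [[0.657, -0.188, 0.121], [0.669, -0.149, 0.131]]
top 49 [ 0.66  -0.166  0.125] [[0.654, -0.186, 0.121], [0.665, -0.146, 0.129]]
```

>>> carry_out(
  moves=[
    [0, 0, 0, 0, -2, 0.5, 0.05],
    [0, 0, 0, 0, 0, -2, 0.05],
    [0, 0, 0, 0, 0, 0, 0.05],
  ],
)

```text
time_s: 12.3
eef_pos: [0.6415, 0.0108, 0.3151]
orientation: [3.137, 0.001, 1.654]
force: [2.7, -2.9, 4.7]
finger_gap: 0.0111
grip_force: 25.0
```

>>> carry_out(
  moves=[
    [0, 0, 0, 0, 0, 0, 0.45],
    [0, 0, 0, 0, 0, 0, 0.45],
    [0, 0, 0, 0, 0, 0, 0.45],
  ],
)

```text
time_s: 12.6
eef_pos: [0.6396, 0.0121, 0.3125]
orientation: [-3.139, -0.001, 1.656]
force: [-0.5, -0.5, 0.3]
finger_gap: 0.0318
grip_force: 0.0
```

>>> carry_out(
  moves=[
    [0, 0, 0, 0, 0, -20, 0.45],
    [0, 0, 0, 0, 0, -30, 0.45],
    [0, 0, 0, 0, -30, -10, 0.45],
    [0, 0, 0, 0, -40, 0, 0.45],
    [0, 0, 0, 0, 0, 0, 0.45],
  ],
)

```text
time_s: 13.1
eef_pos: [0.5664, 0.006, 0.3742]
orientation: [-3.139, -0.001, 1.655]
force: [0.3, 0.2, 0.4]
finger_gap: 0.0423
grip_force: 0.0
```

```bash
cat >> el.py <<'E'
f=r.grab_frame('scene');cv2.imwrite('pics/s4.png',cv2.resize(f['frame'][90:300,150:390,::-1],None,fx=2.5,fy=2.5,interpolation=3))
W=cloud(f)
for d in r.outline_of('scene','lid')[:1]:
    q=W[d['region']];q=q[~np.isnan(q[:,0])];c=np.median(q,0);q=q[np.linalg.norm(q-c,axis=1)<.2]
    n=np.linalg.svd(q-q.mean(0),full_matrices=False)[2][2];print('lid angle',np.arctan2(np.hypot(n[0],n[1]),abs(n[2])))
E
python3 el.py
python3 - <<'E'
from h import *
# from here to above weight, closing direction case y => yaw; q6 = q1+pi/2-yaw
plan([.489,-.347,.20],.35,10,.5)
E
```

```text
{'time_s': 13.1, 'joints': [-0.09, 0.159, 0.957, 0.0, 2.028, -0.174], 'eef_pos': [0.566, 0.006, 0.374], 'orientation': [-3.139, -0.001, 1.655], 'force': [0.304, 0.169, 0.39], 'finger_gap': 0.042, 'grip_force': 0.0}
scene 100 [ 0.664 -0.169  0.127] [[0.657, -0.188, 0.123], [0.669, -0.149, 0.131]]
top 25 [ 0.66  -0.176  0.125] [[0.655, -0.186, 0.122], [0.667, -0.166, 0.128]]
lid angle 1.3428282065581738
[-0.0, 0.0, 0.131, -34.5, -11.1, 17.3, 0.5]
[-0.0, 0.0, 0.131, -35.6, -6.6, 17.3, 0.5]
[-0.0, 0.0, 0.131, -36.2, -1.9, 17.3, 0.5]
[-0.0, 0.0, 0.131, -36.1, 2.9, 17.3, 0.5]
[-0.0, 0.0, 0.131, -35.4, 7.5, 17.3, 0.5]
[-0.0, 0.0, 0.131, -34.1, 12.1, 17.3, 0.5]
[-0.0, 0.0, 0.131, -32.3, 16.4, 17.3, 0.5]
[-0.0, 0.0, 0.131, -29.9, 20.5, 17.3, 0.5]
[-0.0, 0.0, 0.131, -26.9, 24.2, 17.3, 0.5]
[-0.0, 0.0, 0.131, -23.6, 27.5, 17.3, 0.5]
```

Run:
```python
from h import *
plan([.489,-.347,.20],.08,12,.45)
```

```text
[-0.0, 0.0, 0.131, -28.7, -9.3, 14.4, 0.45]
[-0.0, 0.0, 0.131, -29.7, -5.4, 14.4, 0.45]
[-0.0, 0.0, 0.131, -30.1, -1.5, 14.4, 0.45]
[-0.0, 0.0, 0.131, -30.1, 2.4, 14.4, 0.45]
[-0.0, 0.0, 0.131, -29.5, 6.4, 14.4, 0.45]
[-0.0, 0.0, 0.131, -28.4, 10.2, 14.4, 0.45]
[-0.0, 0.0, 0.131, -26.8, 13.8, 14.4, 0.45]
[-0.0, 0.0, 0.131, -24.8, 17.2, 14.4, 0.45]
[-0.0, 0.0, 0.131, -22.3, 20.3, 14.4, 0.45]
[-0.0, 0.0, 0.131, -19.5, 23.0, 14.4, 0.45]
[-0.0, 0.0, 0.131, -16.3, 25.4, 14.4, 0.45]
[-0.0, 0.0, 0.131, -12.8, 27.3, 14.4, 0.45]
```

View pics/s4.png

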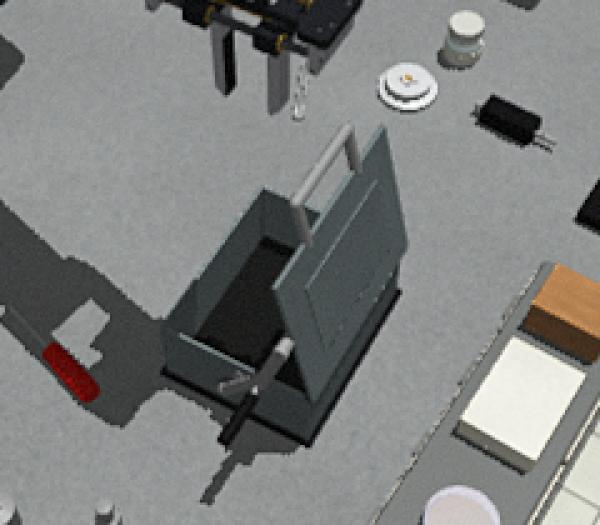

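The lid stands open by itself at about 1.34 rad, with the stay locked. The sleeve is at crop (240,415) and the fingers are clear of the case. Now to the weight.

>>> carry_out(
  moves=[
    [0, 0, 0.131, -29, -9, 5, 0.45],
    [0, 0, 0.131, -30, -5, 5, 0.45],
    [0, 0, 0.131, -30, -2, 5, 0.45],
    [0, 0, 0.131, -30, 2, 15, 0.45],
    [0, 0, 0.131, -30, 6, 15, 0.45],
  ],
)

```text
time_s: 13.8
eef_pos: [0.5366, -0.1433, 0.328]
orientation: [3.141, -0.0, 0.995]
force: [0.4, 0.2, -1.2]
finger_gap: 0.0421
grip_force: 0.0
```

>>> carry_out(
  moves=[
    [0, 0, 0.131, -28, 10, 20, 0.45],
    [0, 0, 0.131, -27, 14, 20, 0.45],
    [0, 0, 0.131, -25, 17, 20, 0.45],
    [0, 0, 0.131, -22, 20, 20, 0.45],
    [0, 0, 0.131, -20, 23, 20, 0.45],
  ],
)

```text
time_s: 14.3
eef_pos: [0.5018, -0.2901, 0.2272]
orientation: [-3.141, 0.0, 0.34]
force: [0.6, 0.7, -0.7]
finger_gap: 0.0426
grip_force: 0.0
```

>>> carry_out(
  moves=[
    [0, 0, 0.131, -16, 25, 20, 0.45],
    [0, 0, 0.131, -13, 27, 10, 0.45],
    [0, 0, 0, 0, 0, 0, 0.45],
    [0, 0, 0, 0, 0, 0, 0.45],
  ],
)

```text
time_s: 14.7
eef_pos: [0.488, -0.3471, 0.1977]
orientation: [-3.14, 0.001, 0.083]
force: [0.4, -0.3, 0.3]
finger_gap: 0.0422
grip_force: 0.0
```

Run:
```python
from h import *
s=st();f=r.grab_frame('wrist');W=cloud(f);z=W[...,2];im=f['frame'].astype(int);cv2.imwrite('pics/w2.png',f['frame'][...,::-1])
for d in r.landmark_of('wrist','weight_knob')[:4]:
    p=d['position'];u,v=int(p[0]*512),int(p[1]*384);print(u,v,round(d['confidence'],2),np.round(W[min(v,383),min(u,511)],3))
near=(abs(W[...,0]-.489)<.04)&(abs(W[...,1]+.347)<.04)
for lo,hi in [(.062,.08),(.035,.048)]:
    q=W[near&(z>lo)&(z<hi)];print(len(q),np.round(np.percentile(q,[3,50,97],axis=0),3).tolist(), np.round((q.min(0)+q.max(0))/2,3))
```

```text
{'time_s': 14.7, 'joints': [-0.713, 0.199, 1.26, 0.001, 1.684, 0.774], 'eef_pos': [0.488, -0.347, 0.198], 'orientation': [-3.14, 0.001, 0.083], 'force': [0.432, -0.343, 0.333], 'finger_gap': 0.042, 'grip_force': 0.0}
259 187 0.97 [ 0.491 -0.345  0.073]
329 177 0.91 [ 0.51  -0.423  0.074]
269 253 0.86 [ 0.411 -0.364  0.074]
212 [[0.481, -0.356, 0.064], [0.489, -0.348, 0.073], [0.497, -0.34, 0.075]] [ 0.488 -0.348  0.07 ]
574 [[0.471, -0.366, 0.041], [0.494, -0.347, 0.044], [0.507, -0.331, 0.046]] [ 0.488 -0.349  0.041]
```

View pics/w2.png

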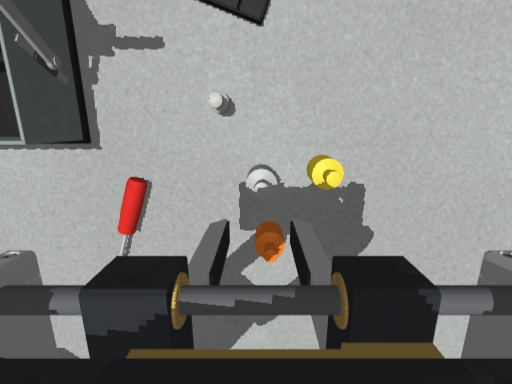

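The wrist view shows the grey weight's knob at (259,187), the yellow one at (329,177) and the orange at (269,250). The knob is centred under the TCP within 1 mm. I'll descend and grip the knob.

>>> carry_out(
  moves=[
    [0, 0, 0, 0, 1, 45, 0.4],
    [0, 0, 0, 1, 0, 45, 0.4],
    [0, 0, 0, 0, 0, 40, 0.4],
    [0, 0, 0, 0, 0, 20, 0.4],
    [0, 0, 0, 0, 0, 0, 0.4],
  ],
)

```text
time_s: 15.3
eef_pos: [0.4882, -0.3454, 0.0464]
orientation: [-3.138, 0.003, 0.085]
force: [-0.1, 1.0, -0.1]
finger_gap: 0.0378
grip_force: 0.0
```

>>> carry_out(
  moves=[
    [0, 0, 0, 0, 0, 0, 0.05],
    [0, 0, 0, 0, 0, 0, 0.05],
    [0, 0, 0, 0, 0, 0, 0.05],
    [0, 0, 0, 0, 0, 0, 0.05],
    [0, 0, 0, 0, 0, 0, 0.05],
  ],
  newtons=45,
)

```text
time_s: 15.8
eef_pos: [0.49, -0.3487, 0.0511]
orientation: [3.138, -0.003, 0.083]
force: [0.9, -1.2, 5.6]
finger_gap: 0.0165
grip_force: 45.0
```

>>> carry_out(
  moves=[
    [0, 0, 0, 0, 0, -20, 0.05],
    [0, 0, 0, 0, 0, -40, 0.05],
    [0, 0, 0, 0, 0, -45, 0.05],
    [0, 0, 0, 0, 0, -45, 0.05],
    [0, 0, 0, 0, 0, -45, 0.05],
  ],
)

```text
time_s: 16.3
eef_pos: [0.4875, -0.3466, 0.2428]
orientation: [-3.137, 0.004, 0.083]
force: [0.9, -0.9, -5.4]
finger_gap: 0.0166
grip_force: 45.0
```

Run:
```python
from h import *
s=st();c=np.array([.6005,.008]);Rz=np.array([[np.cos(.08),-np.sin(.08)],[np.sin(.08),np.cos(.08)]])
t=c+Rz@[-.045,.0];print(t)
f=r.grab_frame('top');W=cloud(f);z=W[...,2]
# check front wall rim and side rims
k=(z>.085)&(z<.112)&(W[...,0]>.48)&(W[...,0]<.54)&(abs(W[...,1])<.13);q=W[k];print('front rim',len(q),np.polyfit(q[:,1],q[:,0],1),np.round(np.percentile(q,[3,97],axis=0),3).tolist())
plan([t[0],t[1],.25],.08,9,.05)
```

```text
{'time_s': 16.3, 'joints': [-0.713, 0.196, 1.175, 0.0, 1.776, 0.775], 'eef_pos': [0.487, -0.347, 0.243], 'orientation': [-3.137, 0.004, 0.083], 'force': [0.9, -0.902, -5.405], 'finger_gap': 0.017, 'grip_force': 44.998}
[0.55564392 0.00440384]
front rim 111 [-0.06337621  0.51697434] [[0.506, -0.105, 0.089], [0.534, 0.111, 0.104]]
[0.001, -0.001, 0.0, 10.5, -38.5, 0.1, 0.05]
[0.001, -0.001, 0.0, 10.5, -38.5, 0.2, 0.05]
[0.001, -0.001, 0.0, 10.5, -38.5, 0.2, 0.05]
[0.001, -0.001, 0.0, 10.5, -38.5, 0.2, 0.05]
[0.001, -0.001, 0.0, 10.5, -38.5, 0.2, 0.05]
[0.001, -0.001, 0.0, 10.5, -38.5, 0.3, 0.05]
[0.001, -0.001, 0.0, 10.5, -38.5, 0.3, 0.05]
[0.001, -0.001, 0.0, 10.4, -38.5, 0.3, 0.05]
[0.001, -0.001, 0.0, 10.4, -38.5, 0.3, 0.05]
```

>>> carry_out(
  moves=[
    [0, 0, 0, 6, -20, 0, 0.05],
    [0, 0, 0, 10, -39, 0, 0.05],
    [0, 0, 0, 10, -39, 0, 0.05],
    [0, 0, 0, 10, -39, 0, 0.05],
    [0, 0, 0, 10, -39, 0, 0.05],
  ],
)

```text
time_s: 16.85
eef_pos: [0.5189, -0.1664, 0.2409]
orientation: [-3.139, 0.004, 0.082]
force: [-0.2, 0.1, -5.5]
finger_gap: 0.0162
grip_force: 45.0
```

>>> carry_out(
  moves=[
    [0, 0, 0, 12, -39, 0, 0.05],
    [0, 0, 0, 12, -39, 0, 0.05],
    [0, 0, 0, 12, -39, 0, 0.05],
    [0, 0, 0, 8, -35, 0, 0.05],
    [0, 0, 0, 4, -19, 0, 0.05],
  ],
)

```text
time_s: 17.35
eef_pos: [0.5525, 0.0093, 0.2408]
orientation: [-3.139, 0.005, 0.086]
force: [-0.1, -0.6, -5.9]
finger_gap: 0.0162
grip_force: 45.0
```

>>> carry_out(
  moves=[
    [0, 0, 0, 0, 0, 10, 0.05],
    [0, 0, 0, 0, 0, 30, 0.05],
    [0, 0, 0, 0, 0, 30, 0.05],
    [0, 0, 0, 0, 0, 0, 0.05],
  ],
)

```text
time_s: 17.75
eef_pos: [0.5487, 0.0056, 0.1656]
orientation: [-3.139, 0.016, 0.082]
force: [-0.9, 0.1, -7.3]
finger_gap: 0.0162
grip_force: 45.0
```

Run:
```python
from h import *
s=st();f=r.grab_frame('scene');cv2.imwrite('pics/s5.png',cv2.resize(f['frame'][60:300,130:370,::-1],None,fx=2.5,fy=2.5,interpolation=3))
plan([.5556,.0044,.115],.08,3,.05)
```

```text
{'time_s': 17.75, 'joints': [-0.093, 0.108, 1.427, -0.001, 1.623, 1.396], 'eef_pos': [0.549, 0.006, 0.166], 'orientation': [-3.139, 0.016, 0.082], 'force': [-0.947, 0.074, -7.317], 'finger_gap': 0.016, 'grip_force': 44.998}
[-0.0, 0.004, 0.001, 1.9, 0.5, 17.9, 0.05]
[-0.0, 0.004, 0.001, 1.8, 0.5, 18.0, 0.05]
[-0.0, 0.004, 0.001, 1.7, 0.5, 18.0, 0.05]
```

View pics/s5.png

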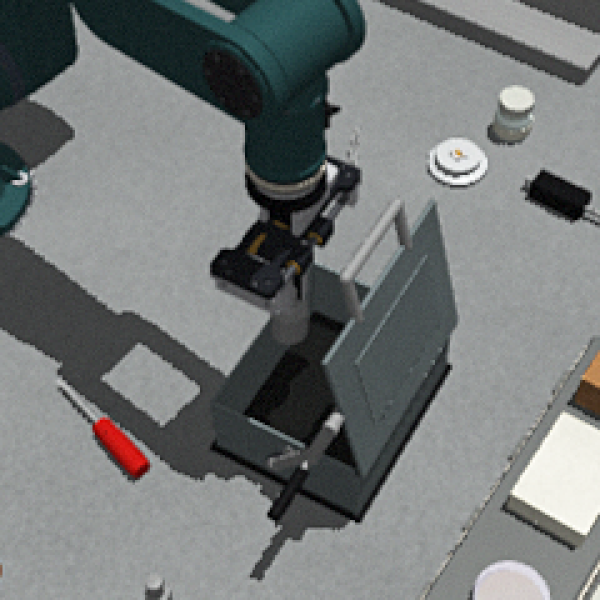

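The scene view shows the weight hanging over the front half of the case at crop (290,315). It is clear of the walls, and the stay is still locked. Lowering.

>>> carry_out(
  moves=[
    [0, 0, 0, 3, 0, 25, 0.05],
    [0, 0, 0, 2, 0, 25, 0.05],
    [0, 0, 0, 1, 0, 25, 0.05],
    [0, 0, 0, 0, 0, 18, 0.05],
    [0, 0, 0, 0, 0, 4, 0.05],
  ],
)

```text
time_s: 18.3
eef_pos: [0.5585, 0.0059, 0.0752]
orientation: [-3.141, 0.004, 0.082]
force: [-0.5, -0.2, -5.7]
finger_gap: 0.0167
grip_force: 45.0
```

>>> carry_out(
  moves=[
    [0, 0, 0, 0, 0, 3, 0.05],
    [0, 0, 0, 0, 0, 3, 0.05],
  ],
)

```text
time_s: 18.5
eef_pos: [0.5611, 0.0061, 0.0727]
orientation: [3.141, -0.004, 0.083]
force: [-0.0, -0.8, -4.1]
finger_gap: 0.0164
grip_force: 45.0
```

>>> carry_out(
  moves=[
    [0, 0, 0, 0, 0, 0, 0.05],
    [0, 0, 0, 0, 0, 0, 0.05],
  ],
)

```text
time_s: 18.7
eef_pos: [0.5603, 0.0064, 0.072]
orientation: [3.141, -0.002, 0.083]
force: [-0.1, -0.4, -4.3]
finger_gap: 0.0163
grip_force: 45.0
```

>>> carry_out(
  moves=[
    [0, 0, 0, 0, 0, 3, 0.05],
    [0, 0, 0, 0, 0, 0, 0.05],
  ],
)

```text
time_s: 18.9
eef_pos: [0.5595, 0.0065, 0.0677]
orientation: [3.142, 0.0, 0.083]
force: [-0.0, 0.1, -5.6]
finger_gap: 0.0168
grip_force: 45.0
```

>>> carry_out(
  moves=[
    [0, 0, 0, 0, 0, 4, 0.05],
    [0, 0, 0, 0, 0, 3, 0.05],
    [0, 0, 0, 0, 0, 0, 0.05],
  ],
)

```text
time_s: 19.2
eef_pos: [0.559, 0.0066, 0.0598]
orientation: [-3.141, 0.002, 0.083]
force: [-0.9, 0.2, -5.1]
finger_gap: 0.0162
grip_force: 45.0
```

>>> carry_out(
  moves=[
    [0, 0, 0, 0, 0, 2, 0.05],
    [0, 0, 0, 0, 0, 0, 0.05],
  ],
)

```text
time_s: 19.4
eef_pos: [0.5599, 0.0064, 0.0592]
orientation: [3.141, -0.001, 0.083]
force: [-0.7, 0.2, -3.0]
finger_gap: 0.0168
grip_force: 45.0
```

>>> carry_out(
  moves=[
    [0, 0, 0, 0, 0, 2, 0.05],
    [0, 0, 0, 0, 0, 0, 0.05],
  ],
)

```text
time_s: 19.6
eef_pos: [0.5606, 0.0064, 0.0592]
orientation: [3.141, -0.003, 0.083]
force: [-2.6, -0.3, 4.2]
finger_gap: 0.0165
grip_force: 45.0
```

>>> carry_out(
  moves=[
    [0, 0, 0, 0, 0, -1, 0.05],
    [0, 0, 0, 0, 0, 0, 0.4],
    [0, 0, 0, 0, 0, 0, 0.4],
    [0, 0, 0, 0, 0, 0, 0.4],
  ],
)

```text
time_s: 20.0
eef_pos: [0.56, 0.0064, 0.0578]
orientation: [3.141, -0.001, 0.083]
force: [-0.8, 0.0, -0.0]
finger_gap: 0.0355
grip_force: 0.0
```

>>> carry_out(
  moves=[
    [0, 0, 0, 0, 0, -20, 0.4],
    [0, 0, 0, 0, 0, -45, 0.4],
    [0, 0, 0, 0, 0, -45, 0.4],
    [0, 0, 0, -10, 0, -45, 0.4],
    [0, 0, 0, -10, 0, -35, 0.4],
  ],
)

```text
time_s: 20.5
eef_pos: [0.5402, 0.0048, 0.2508]
orientation: [3.141, -0.003, 0.083]
force: [0.5, -0.3, 0.2]
finger_gap: 0.0377
grip_force: 0.0
```

```bash
python3 el.py
python3 - <<'E'
from h import *
f=r.grab_frame('wrist');W=cloud(f);z=W[...,2]
k=(abs(W[...,0]-.56)<.04)&(abs(W[...,1]-.006)<.04)&(z>.06)&(z<.1);q=W[k];print('knob in case',len(q),np.round(np.median(q,0),3),q[:,2].max())
f=r.grab_frame('scene');cv2.imwrite('pics/s6.png',cv2.resize(f['frame'][90:300,150:390,::-1],None,fx=2.5,fy=2.5,interpolation=3))
plan([.60,-.175,.25],1.651,12,.4)
E
```

```text
{'time_s': 20.5, 'joints': [-0.096, 0.058, 1.312, -0.0, 1.767, 1.392], 'eef_pos': [0.54, 0.005, 0.251], 'orientation': [3.141, -0.003, 0.083], 'force': [0.515, -0.301, 0.22], 'finger_gap': 0.038, 'grip_force': 0.0}
scene 100 [ 0.664 -0.168  0.127] [[0.657, -0.188, 0.121], [0.67, -0.147, 0.132]]
top 49 [ 0.66  -0.165  0.125] [[0.654, -0.186, 0.122], [0.665, -0.146, 0.129]]
lid angle 1.3316332134530442
knob in case 160 [0.556 0.007 0.078] 0.08131805667889225
[-0.0, 0.0, -0.131, 3.8, 15.4, -0.4, 0.4]
[-0.0, 0.0, -0.131, 1.8, 15.7, -0.4, 0.4]
[-0.0, 0.0, -0.131, -0.3, 15.8, -0.4, 0.4]
[-0.0, 0.0, -0.131, -2.3, 15.7, -0.4, 0.4]
[-0.0, 0.0, -0.131, -4.4, 15.2, -0.4, 0.4]
[-0.0, 0.0, -0.131, -6.3, 14.5, -0.4, 0.4]
[-0.0, 0.0, -0.131, -8.1, 13.6, -0.4, 0.4]
[-0.0, 0.0, -0.131, -9.8, 12.4, -0.4, 0.4]
[-0.0, 0.0, -0.131, -11.4, 11.0, -0.4, 0.4]
[-0.0, 0.0, -0.131, -12.7, 9.4, -0.4, 0.4]
[-0.0, 0.0, -0.131, -13.8, 7.7, -0.4, 0.4]
[-0.0, 0.0, -0.131, -14.7, 5.8, -0.4, 0.4]
```

View pics/s6.png

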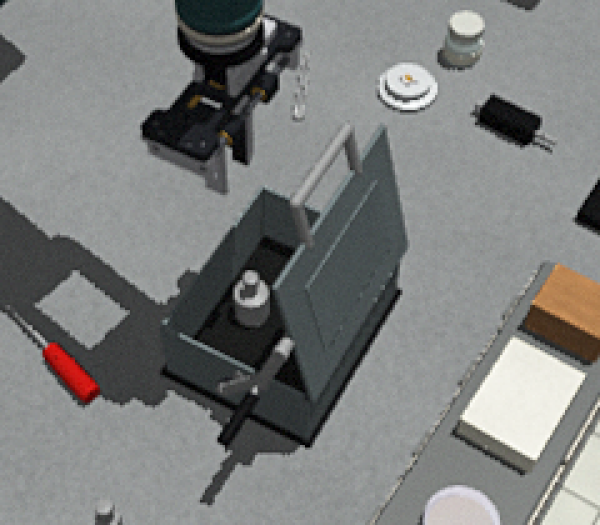

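The scene view shows the weight standing upright on the case floor at crop (250,300), with the stay locked and the lid up. Now I'll plan the sleeve approach, leaning the hand outward so its body and camera clear the lid.

```bash
cat >> h.py <<'E'
def plan2(pos,R1,n,hand):
    s=r.get_state();p=np.array(s['eef_pos']);R=Ro.from_euler('xyz',s['orientation'])
    rv=(R.inv()*R1).as_rotvec()
    for i in range(n):
        Rk=R*Ro.from_rotvec(rv*i/n); d=Rk.inv().apply((np.array(pos)-p)/n)*1000
        print([*np.round(rv/n,3).tolist(),*np.round(d,1).tolist(),hand])
RS=Ro.from_euler('xyz',[np.pi,0,1.651])*Ro.from_euler('y',.2)
E
python3 - <<'E'
from h import *
zt=RS.apply([0,0,1]);print(zt)
G=np.array([.661,-.167,.121]);pre=G+.019*zt-.09*zt;print('pre',pre)
plan([.50,-.19,.25],1.651,12,.55)
print(RS.inv().apply(pre-np.array([.50,-.19,.25]))*1000)
E
```

```text
[-0.01591693  0.19803069 -0.98006658]
pre [ 0.6621301  -0.18106018  0.19058473]
[-0.0, 0.0, -0.131, -4.6, 15.9, -0.4, 0.55]
[-0.0, 0.0, -0.131, -6.6, 15.2, -0.4, 0.55]
[-0.0, 0.0, -0.131, -8.5, 14.2, -0.4, 0.55]
[-0.0, 0.0, -0.131, -10.3, 13.0, -0.4, 0.55]
[-0.0, 0.0, -0.131, -11.9, 11.5, -0.4, 0.55]
[-0.0, 0.0, -0.131, -13.3, 9.8, -0.4, 0.55]
[-0.0, 0.0, -0.131, -14.5, 8.0, -0.4, 0.55]
[-0.0, 0.0, -0.131, -15.4, 6.1, -0.4, 0.55]
[-0.0, 0.0, -0.131, -16.1, 4.0, -0.4, 0.55]
[-0.0, 0.0, -0.131, -16.5, 1.9, -0.4, 0.55]
[-0.0, 0.0, -0.131, -16.6, -0.3, -0.4, 0.55]
[-0.0, 0.0, -0.131, -16.4, -2.4, -0.4, 0.55]
[-15.8011059  162.3251583   57.42066826]
```

>>> carry_out(
  moves=[
    [0, 0, -0.131, -5, 16, 0, 0.55],
    [0, 0, -0.131, -7, 15, 0, 0.55],
    [0, 0, -0.131, -9, 14, 0, 0.55],
    [0, 0, -0.131, -10, 13, 0, 0.55],
    [0, 0, -0.131, -12, 12, 0, 0.55],
  ],
)

```text
time_s: 21.3
eef_pos: [0.5218, -0.0771, 0.2447]
orientation: [-3.137, 0.003, 0.743]
force: [0.0, 0.2, -0.4]
finger_gap: 0.0517
grip_force: 0.0
```

>>> carry_out(
  moves=[
    [0, 0, -0.131, -13, 10, 0, 0.55],
    [0, 0, -0.131, -15, 8, 0, 0.55],
    [0, 0, -0.131, -15, 6, 0, 0.55],
    [0, 0, -0.131, -16, 4, 0, 0.55],
    [0, 0, -0.131, -17, 2, 0, 0.55],
  ],
)

```text
time_s: 21.8
eef_pos: [0.5059, -0.1586, 0.2447]
orientation: [-3.137, -0.001, 1.398]
force: [-0.0, -0.0, -0.4]
finger_gap: 0.052
grip_force: 0.0
```

>>> carry_out(
  moves=[
    [0, 0, -0.131, -17, 0, 0, 0.55],
    [0, 0, -0.131, -16, -2, 0, 0.55],
    [0, 0.1, 0, 0, 20, 0, 0.55],
    [0, 0.1, 0, 0, 30, 0, 0.55],
    [0, 0, 0, 0, 0, 0, 0.55],
  ],
)

```text
time_s: 22.3
eef_pos: [0.5518, -0.1886, 0.2396]
orientation: [-3.132, -0.208, 1.65]
force: [0.3, 0.3, -0.6]
finger_gap: 0.0516
grip_force: 0.0
```

Run:
```python
from h import *
st();plan2([.662,-.181,.191],RS,4,.55)
f=r.grab_frame('wrist');W=cloud(f);z=W[...,2];im=f['frame'].astype(int)
k=(W[...,0]>.63)&(W[...,0]<.70)&(W[...,1]>-.21)&(W[...,1]<-.13)&(z>.1)&(z<.15)&(im.max(-1)<75);q=W[k]
print(len(q),np.round(np.percentile(q,[3,50,97],axis=0),3).tolist() if len(q) else '')
for d in r.landmark_of('wrist','stay_grip')[:2]:
    p=d['position'];u,v=int(p[0]*512),int(p[1]*384);print(u,v,round(d['confidence'],2),np.round(W[min(v,383),min(u,511)],3))
```

```text
{'time_s': 22.3, 'joints': [-0.526, 0.239, 1.145, 0.173, 1.881, -0.564], 'eef_pos': [0.552, -0.189, 0.24], 'orientation': [-3.132, -0.208, 1.65], 'force': [0.283, 0.344, -0.592], 'finger_gap': 0.052, 'grip_force': 0.0}
[-0.002, -0.002, -0.0, -2.8, 27.7, 11.6, 0.55]
[-0.002, -0.002, -0.0, -2.8, 27.7, 11.6, 0.55]
[-0.002, -0.002, -0.0, -2.7, 27.7, 11.7, 0.55]
[-0.002, -0.002, -0.0, -2.7, 27.6, 11.8, 0.55]
631 [[0.65, -0.187, 0.122], [0.655, -0.16, 0.128], [0.663, -0.132, 0.13]]
359 198 0.77 [ 0.657 -0.162  0.129]
```

>>> carry_out(
  moves=[
    [0, 0, 0, -3, 28, 12, 0.55],
    [0, 0, 0, -3, 28, 12, 0.55],
    [0, 0, 0, -3, 27, 12, 0.55],
    [0, 0, 0, -2, 25, 12, 0.55],
    [0, 0, 0, 0, 0, 0, 0.55],
  ],
)

```text
time_s: 22.9
eef_pos: [0.6586, -0.1768, 0.1953]
orientation: [-3.137, -0.202, 1.657]
force: [-0.0, 0.3, -1.1]
finger_gap: 0.0519
grip_force: 0.0
```

Run:
```python
from h import *
s=st();f=r.grab_frame('wrist');W=cloud(f);z=W[...,2];im=f['frame'].astype(int);cv2.imwrite('pics/w3.png',f['frame'][...,::-1])
k=(W[...,0]>.63)&(W[...,0]<.70)&(W[...,1]>-.21)&(W[...,1]<-.13)&(z>.1)&(z<.15)&(im.max(-1)<75);q=W[k]
print(len(q),np.round(np.percentile(q,[3,50,97],axis=0),3).tolist())
R=Ro.from_euler('xyz',s['orientation']);zt=R.apply([0,0,1])
G=np.array([.659,-.166,.122]);print(R.inv().apply(G+.019*zt-s['eef_pos'])*1000)
```

```text
{'time_s': 22.9, 'joints': [-0.435, 0.458, 0.947, 0.179, 1.838, -0.482], 'eef_pos': [0.659, -0.177, 0.195], 'orientation': [-3.137, -0.202, 1.657], 'force': [-0.049, 0.325, -1.066], 'finger_gap': 0.052, 'grip_force': 0.0}
771 [[0.651, -0.188, 0.124], [0.658, -0.162, 0.128], [0.665, -0.134, 0.129]]
[-4.1853172   1.668882   92.93201975]
```

View pics/w3.png

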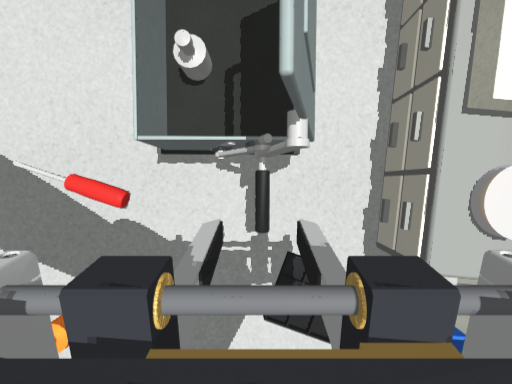

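The wrist view shows the sleeve at (262,200), centred between the fingers, and the weight upright in the case at (190,50). I'll descend along the tool axis and grip the sleeve.

>>> carry_out(
  moves=[
    [0, 0, 0, -4, 0, 30, 0.55],
    [0, 0, 0, 0, 0, 30, 0.55],
    [0, 0, 0, 0, 0, 23, 0.55],
    [0, 0, 0, 0, 0, 10, 0.55],
    [0, 0, 0, 0, 0, 0, 0.55],
  ],
)

```text
time_s: 23.45
eef_pos: [0.6557, -0.1639, 0.1065]
orientation: [-3.14, -0.2, 1.655]
force: [-0.3, 0.0, 0.3]
finger_gap: 0.0519
grip_force: 0.0
```

>>> carry_out(
  moves=[
    [0, 0, 0, 0, 0, 0, 0.05],
    [0, 0, 0, 0, 0, 0, 0.05],
    [0, 0, 0, 0, 0, 0, 0.05],
    [0, 0, 0, 0, 0, 0, 0.05],
    [0, 0, 0, 0, 0, 0, 0.05],
  ],
  newtons=60,
)

```text
time_s: 23.95
eef_pos: [0.6585, -0.1648, 0.1074]
orientation: [3.138, -0.199, 1.655]
force: [6.4, -0.7, 1.4]
finger_gap: 0.0153
grip_force: 3.0
```

```bash
cat > sl.py <<'E'
from h import *
import sys
# sleeve circle: phi from +x of case; P pivot in (case x along, z)
def rows(a,b,n,rad=80.7):
    s=r.get_state();R=Ro.from_euler('xyz',s['orientation']);cx=np.array([np.cos(.08),np.sin(.08),0]);t=np.linspace(a,b,n+1)
    for i in range(n):
        d=cx*rad*(np.cos(t[i+1])-np.cos(t[i]))+np.array([0,0,1])*rad*(np.sin(t[i+1])-np.sin(t[i]))
        print(np.round(t[i+1],3),np.round(R.inv().apply(d),1).tolist())
def where(P=(.612,.055)):
    s=st();R=Ro.from_euler('xyz',s['orientation']);g=np.array(s['eef_pos'])-.019*R.apply([0,0,1])
    d=g[[0,2]]-P;print('G',np.round(g,4),'phi',np.arctan2(d[1],d[0]),'r',np.hypot(*d)*1000)
    f=np.array(s['force']);ph=np.arctan2(d[1],d[0]);print('rad F',f[0]*np.cos(ph)+f[2]*np.sin(ph),'tan F(+phi)',-f[0]*np.sin(ph)+f[2]*np.cos(ph))
if __name__=='__main__':
    where();rows(*[float(x) for x in sys.argv[1:3]],int(sys.argv[3]))
E
python3 sl.py .94 2.96 32
```

```text
{'time_s': 23.95, 'joints': [-0.42, 0.465, 1.109, 0.176, 1.659, -0.496], 'eef_pos': [0.659, -0.165, 0.107], 'orientation': [3.138, -0.199, 1.655], 'force': [6.422, -0.73, 1.393], 'finger_gap': 0.015, 'grip_force': 3.035}
G [ 0.6588 -0.1685  0.126 ] phi 0.9885013971502126 r 85.03651232787288
rad F 4.694875779253503 tan F(+phi) -4.59783042461164
1.003 [0.6, -4.2, -2.8]
1.066 [0.5, -4.4, -2.6]
1.129 [0.5, -4.5, -2.3]
1.192 [0.4, -4.7, -2.0]
1.256 [0.4, -4.8, -1.7]
1.319 [0.3, -4.9, -1.4]
1.382 [0.2, -5.0, -1.1]
1.445 [0.2, -5.0, -0.8]
1.508 [0.1, -5.1, -0.5]
1.571 [0.1, -5.1, -0.2]
1.634 [-0.0, -5.1, 0.1]
1.698 [-0.1, -5.1, 0.5]
1.761 [-0.1, -5.0, 0.8]
1.824 [-0.2, -5.0, 1.1]
1.887 [-0.3, -4.9, 1.4]
1.95 [-0.3, -4.8, 1.7]
2.013 [-0.4, -4.7, 2.0]
2.076 [-0.4, -4.5, 2.3]
2.139 [-0.5, -4.4, 2.5]
2.202 [-0.6, -4.2, 2.8]
2.266 [-0.6, -4.0, 3.1]
2.329 [-0.7, -3.8, 3.3]
2.392 [-0.7, -3.6, 3.5]
2.455 [-0.7, -3.4, 3.8]
2.518 [-0.8, -3.1, 4.0]
2.581 [-0.8, -2.9, 4.1]
2.644 [-0.9, -2.6, 4.3]
2.708 [-0.9, -2.3, 4.5]
2.771 [-0.9, -2.0, 4.6]
2.834 [-0.9, -1.7, 4.7]
2.897 [-1.0, -1.4, 4.8]
2.96 [-1.0, -1.1, 4.9]
```

>>> carry_out(
  moves=[
    [0, 0, 0, 0, 2, 0, 0.05],
    [0, 0, 0, 0, 0, 0, 0.05],
    [0, 0, 0, 0, 0, 0, 0.05],
  ],
  newtons=60,
)

```text
time_s: 24.25
eef_pos: [0.6598, -0.1645, 0.1072]
orientation: [3.14, -0.199, 1.655]
force: [1.4, -0.7, 2.9]
finger_gap: 0.0126
grip_force: 60.0
```

```bash
python3 sl.py .94 .98 1
```

```text
{'time_s': 24.25, 'joints': [-0.418, 0.47, 1.104, 0.176, 1.662, -0.494], 'eef_pos': [0.66, -0.165, 0.107], 'orientation': [3.14, -0.199, 1.655], 'force': [1.435, -0.71, 2.941], 'finger_gap': 0.013, 'grip_force': 59.995}
G [ 0.6601 -0.1683  0.1258] phi 0.9745999839331743 r 85.57759609545683
rad F 3.2388124498812276 tan F(+phi) 0.4640368386597784
0.98 [0.4, -2.6, -1.8]
```

>>> carry_out(
  moves=[
    [0, 0, 0, 0.6, -4.2, -2.8, 0.05],
    [0, 0, 0, 0.5, -4.4, -2.6, 0.05],
    [0, 0, 0, 0, 0, 0, 0.05],
  ],
)

```text
time_s: 24.55
eef_pos: [0.6533, -0.1653, 0.1111]
orientation: [3.136, -0.198, 1.655]
force: [10.7, -0.6, -5.2]
finger_gap: 0.0123
grip_force: 60.0
```

```bash
sed -i 's/P=(.612,.055)/P=(.612,.061)/' sl.py; python3 sl.py .94 .98 1|tail -4
```

```text
{'time_s': 24.55, 'joints': [-0.424, 0.451, 1.122, 0.177, 1.659, -0.5], 'eef_pos': [0.653, -0.165, 0.111], 'orientation': [3.136, -0.198, 1.655], 'force': [10.721, -0.637, -5.22], 'finger_gap': 0.012, 'grip_force': 60.041}
G [ 0.6535 -0.169   0.1297] phi 1.0276047001048652 r 80.26758853419713
rad F 1.0721128744169857 tan F(+phi) -11.875713491070314
0.98 [0.4, -2.6, -1.8]
```

>>> carry_out(
  moves=[
    [0, 0, 0, 0.5, -4.5, -2.3, 0.05],
    [0, 0, 0, 0.4, -4.7, -2.0, 0.05],
    [0, 0, 0, 0, 0, 0, 0.05],
  ],
)

```text
time_s: 24.85
eef_pos: [0.6415, -0.166, 0.116]
orientation: [-3.142, -0.199, 1.654]
force: [2.8, -0.8, -0.5]
finger_gap: 0.0126
grip_force: 60.0
```

>>> carry_out(
  moves=[
    [0, 0, 0, 0.4, -4.8, -1.7, 0.05],
    [0, 0, 0, 0.3, -4.9, -1.4, 0.05],
    [0, 0, 0, 0, 0, 0, 0.05],
  ],
)

```text
time_s: 25.15
eef_pos: [0.6299, -0.1669, 0.119]
orientation: [-3.138, -0.2, 1.654]
force: [-0.4, -3.3, -2.0]
finger_gap: 0.0123
grip_force: 60.0
```

```bash
python3 sl.py .94 .98 1|tail -4
```

```text
{'time_s': 25.15, 'joints': [-0.438, 0.407, 1.167, 0.172, 1.67, -0.513], 'eef_pos': [0.63, -0.167, 0.119], 'orientation': [-3.138, -0.2, 1.654], 'force': [-0.354, -3.292, -1.995], 'finger_gap': 0.012, 'grip_force': 59.999}
G [ 0.6303 -0.1707  0.1377] phi 1.3360792108603672 r 78.81742246864934
rad F -2.0226805892734556 tan F(+phi) -0.11955855904143736
0.98 [0.4, -2.7, -1.8]
```

>>> carry_out(
  moves=[
    [0, 0, 0, 0.2, -5, -1.1, 0.05],
    [0, 0, 0, 0.2, -5, -0.8, 0.05],
    [0, 0, 0, 0.1, -5.1, -0.5, 0.05],
    [0, 0, 0, 0.1, -5.1, -0.2, 0.05],
  ],
)

```text
time_s: 25.55
eef_pos: [0.6101, -0.1686, 0.1214]
orientation: [-3.138, -0.2, 1.654]
force: [-2.3, -5.4, -3.5]
finger_gap: 0.0126
grip_force: 60.0
```

```bash
python3 sl.py .94 .98 1|tail -4
```

```text
{'time_s': 25.55, 'joints': [-0.454, 0.365, 1.218, 0.17, 1.663, -0.53], 'eef_pos': [0.61, -0.169, 0.121], 'orientation': [-3.138, -0.2, 1.654], 'force': [-2.317, -5.387, -3.495], 'finger_gap': 0.013, 'grip_force': 60.005}
G [ 0.6105 -0.1723  0.14  ] phi 1.5902723693816467 r 79.04890724908743
rad F -3.4496009235375635 tan F(+phi) 2.3849402278105307
0.98 [0.4, -2.6, -1.8]
```

>>> carry_out(
  moves=[
    [0, 0, 0, -1, -5.1, 0.1, 0.05],
    [0, 0, 0, -0.6, -5.1, 0.5, 0.05],
    [0, 0, 0, -0.6, -5, 0.8, 0.05],
    [0, 0, 0, -0.5, -5, 1.1, 0.05],
  ],
)

```text
time_s: 25.95
eef_pos: [0.5907, -0.1706, 0.119]
orientation: [-3.14, -0.203, 1.655]
force: [-3.5, 1.4, -5.0]
finger_gap: 0.0124
grip_force: 60.0
```

>>> carry_out(
  moves=[
    [0, 0, 0, -0.5, -4.9, 1.4, 0.05],
    [0, 0, 0, -0.5, -4.8, 1.7, 0.05],
    [0, 0, 0, -0.5, -4.7, 2, 0.05],
  ],
)

```text
time_s: 26.25
eef_pos: [0.5764, -0.1722, 0.1137]
orientation: [-3.14, -0.203, 1.656]
force: [-6.2, 0.8, -3.5]
finger_gap: 0.0126
grip_force: 60.0
```

```bash
python3 sl.py .94 .98 1|tail -4
```

```text
{'time_s': 26.25, 'joints': [-0.484, 0.304, 1.314, 0.17, 1.635, -0.567], 'eef_pos': [0.576, -0.172, 0.114], 'orientation': [-3.14, -0.203, 1.656], 'force': [-6.223, 0.753, -3.508], 'finger_gap': 0.013, 'grip_force': 59.974}
G [ 0.5768 -0.176   0.1323] phi 2.0297910695407144 r 79.54802714663188
rad F -0.3875548820279313 tan F(+phi) 7.133402169551452
0.98 [0.4, -2.6, -1.8]
```

>>> carry_out(
  moves=[
    [0, 0, 0, -0.4, -4.5, 2.3, 0.05],
    [0, 0, 0, -0.5, -4.4, 2.5, 0.05],
    [0, 0, 0, -0.6, -4.2, 2.8, 0.05],
    [0, 0, 0, -0.6, -4, 3.1, 0.05],
  ],
)

```text
time_s: 26.65
eef_pos: [0.5592, -0.1739, 0.1026]
orientation: [-3.14, -0.202, 1.655]
force: [-6.2, 2.8, -5.1]
finger_gap: 0.0124
grip_force: 60.0
```

>>> carry_out(
  moves=[
    [0, 0, 0, -0.7, -3.8, 3.3, 0.05],
    [0, 0, 0, -0.7, -3.6, 3.5, 0.05],
    [0, 0, 0, -0.7, -3.4, 3.8, 0.05],
  ],
)

```text
time_s: 26.95
eef_pos: [0.5488, -0.1747, 0.0917]
orientation: [-3.14, -0.202, 1.655]
force: [-3.1, 1.7, -4.9]
finger_gap: 0.0124
grip_force: 60.0
```

```bash
python3 sl.py .94 .98 1|tail -4
```

```text
{'time_s': 26.95, 'joints': [-0.509, 0.264, 1.409, 0.166, 1.584, -0.601], 'eef_pos': [0.549, -0.175, 0.092], 'orientation': [-3.14, -0.202, 1.655], 'force': [-3.069, 1.744, -4.923], 'finger_gap': 0.012, 'grip_force': 59.956}
G [ 0.5492 -0.1785  0.1103] phi 2.475921079160801 r 79.8707405200325
rad F -0.6261067667879772 tan F(+phi) 5.7674543238105285
0.98 [0.4, -2.6, -1.8]
```

>>> carry_out(
  moves=[
    [0, 0, 0, -0.7, -3.1, 4, 0.05],
    [0, 0, 0, -0.7, -2.9, 4.1, 0.05],
    [0, 0, 0, -0.7, -2.6, 4.3, 0.05],
    [0, 0, 0, -0.7, -2.3, 4.5, 0.05],
  ],
)

```text
time_s: 27.35
eef_pos: [0.5388, -0.1757, 0.075]
orientation: [3.141, -0.201, 1.655]
force: [-2.1, 2.5, -3.7]
finger_gap: 0.0125
grip_force: 60.0
```

>>> carry_out(
  moves=[
    [0, 0, 0, -0.7, -2, 4.6, 0.05],
    [0, 0, 0, 0, 0, 0, 0.05],
  ],
)

```text
time_s: 27.55
eef_pos: [0.5363, -0.1759, 0.0695]
orientation: [-3.141, -0.201, 1.655]
force: [-3.9, 3.0, -6.8]
finger_gap: 0.0128
grip_force: 60.0
```

```bash
python3 sl.py .94 .98 1|tail -4
```

```text
{'time_s': 27.55, 'joints': [-0.52, 0.255, 1.465, 0.164, 1.538, -0.619], 'eef_pos': [0.536, -0.176, 0.07], 'orientation': [-3.141, -0.201, 1.655], 'force': [-3.873, 3.002, -6.811], 'finger_gap': 0.013, 'grip_force': 59.969}
G [ 0.5366 -0.1796  0.0881] phi 2.7959990549195313 r 80.12000906444713
rad F 1.3364503237138523 tan F(+phi) 7.720692568270806
0.98 [0.4, -2.6, -1.8]
```

>>> carry_out(
  moves=[
    [0, 0, 0, -0.5, -1.7, 4.7, 0.05],
    [0, 0, 0, -0.4, -0.9, 3, 0.05],
    [0, 0, 0, 0, 0, 0, 0.05],
  ],
)

```text
time_s: 27.85
eef_pos: [0.5341, -0.1758, 0.0625]
orientation: [3.141, -0.2, 1.655]
force: [-2.7, 1.1, -5.4]
finger_gap: 0.0119
grip_force: 60.0
```

>>> carry_out(
  moves=[
    [0, 0, 0, -0.4, -0.6, 2.5, 0.05],
    [0, 0, 0, 0, 0, 0, 0.05],
  ],
)

```text
time_s: 28.05
eef_pos: [0.5335, -0.1759, 0.0602]
orientation: [3.141, -0.199, 1.655]
force: [-2.5, 1.8, -5.8]
finger_gap: 0.0128
grip_force: 60.0
```

>>> carry_out(
  moves=[
    [0, 0, 0, -0.3, -0.4, 2, 0.05],
    [0, 0, 0, 0, 0, 0, 0.05],
  ],
)

```text
time_s: 28.25
eef_pos: [0.533, -0.1758, 0.058]
orientation: [-3.142, -0.199, 1.654]
force: [-2.5, 1.2, -5.3]
finger_gap: 0.0124
grip_force: 60.0
```

```bash
python3 sl.py .94 .98 1|tail -4
```

```text
{'time_s': 28.25, 'joints': [-0.523, 0.257, 1.486, 0.164, 1.513, -0.625], 'eef_pos': [0.533, -0.176, 0.058], 'orientation': [-3.142, -0.199, 1.654], 'force': [-2.493, 1.193, -5.334], 'finger_gap': 0.012, 'grip_force': 59.99}
G [ 0.5333 -0.1796  0.0766] phi 2.945507790968531 r 80.22385141028582
rad F 1.4056302849741116 tan F(+phi) 5.7176394299423645
0.98 [0.4, -2.6, -1.8]
```

Still bearing the lid; I'll continue in 2 mm steps until the load vanishes.

>>> carry_out(
  moves=[
    [0, 0, 0, -0.3, -0.4, 2, 0.05],
    [0, 0, 0, 0, 0, 0, 0.05],
  ],
)

```text
time_s: 28.45
eef_pos: [0.5329, -0.1758, 0.0567]
orientation: [3.141, -0.199, 1.655]
force: [-2.7, 1.2, -4.0]
finger_gap: 0.0124
grip_force: 60.0
```

>>> carry_out(
  moves=[
    [0, 0, 0, -0.3, -0.3, 1.5, 0.05],
    [0, 0, 0, 0, 0, 0, 0.05],
  ],
)

```text
time_s: 28.65
eef_pos: [0.533, -0.1758, 0.0562]
orientation: [3.14, -0.199, 1.655]
force: [-3.8, 0.8, 0.9]
finger_gap: 0.0127
grip_force: 60.0
```

>>> carry_out(
  moves=[
    [0, 0, 0, -0.3, -0.3, 1.5, 0.05],
    [0, 0, 0, 0, 0, 0, 0.05],
  ],
)

```text
time_s: 28.85
eef_pos: [0.5333, -0.1758, 0.0557]
orientation: [3.138, -0.199, 1.656]
force: [-3.8, 1.2, 6.6]
finger_gap: 0.0125
grip_force: 60.0
```

Run:
```python
from h import *
f=r.grab_frame('top');W=cloud(f);z=W[...,2]
W0=np.load('top0.npz')['W']
k=(abs(W[...,1]-.02)<.06)&(W[...,0]>.52)&(W[...,0]<.68)&(W0[...,2]>.095)
q=W[k&(z>.05)&(z<.2)];A=np.c_[q[:,:2],np.ones(len(q))];print(len(q),np.linalg.lstsq(A,q[:,2],rcond=None)[0],'dz med',np.nanmedian((z-W0[...,2])[k&(z<.2)]))
b=(W0[...,0]<.47)&(W0[...,0]>.455)&(abs(W0[...,1])<.04)&(W0[...,2]>.1);print('bar dz',np.nanmedian((z-W0[...,2])[b]),b.sum())
```

```text
1630 [ 0.00196966 -0.0017859   0.10647295] dz med -2.121021661860567e-06
bar dz 0.0003294246973581938 80
```

The lid is level and back at its starting height, so it is fully shut. I'll ease the load, release and withdraw.

>>> carry_out(
  moves=[
    [0, 0, 0, 0, 0, -2, 0.05],
    [0, 0, 0, 0, 0, 0, 0.4],
    [0, 0, 0, 0, 0, 0, 0.4],
    [0, 0, 0, 0, 0, 0, 0.4],
    [0, 0, 0, 0, 0, 0, 0.4],
  ],
  newtons=20,
)

```text
time_s: 29.4
eef_pos: [0.5326, -0.1761, 0.0554]
orientation: [3.14, -0.199, 1.655]
force: [0.3, 0.2, 0.2]
finger_gap: 0.0373
grip_force: 0.0
```

>>> carry_out(
  moves=[
    [0, 0, 0, 0, 0, -20, 0.4],
    [0, 0, 0, 0, 0, -40, 0.4],
    [0, 0, 0, 0, 0, -45, 0.4],
    [0, 0, 0, 0, 0, -45, 0.4],
    [0, 0, 0, 0, 0, 0, 0.4],
  ],
)

```text
time_s: 29.9
eef_pos: [0.5378, -0.2082, 0.2103]
orientation: [3.129, -0.191, 1.656]
force: [0.5, -0.6, 0.2]
finger_gap: 0.0375
grip_force: 0.0
```

Run:
```python
from h import *
st();W0=np.load('top0.npz')['W'];f=r.grab_frame('top');W=cloud(f);z=W[...,2]
b=(W0[...,0]<.47)&(W0[...,0]>.455)&(abs(W0[...,1])<.04)&(W0[...,2]>.1);print('bar dz',np.nanmedian((z-W0[...,2])[b]))
s=f['frame'].astype(int)-np.load('top0.npz')['im'].astype(int);m=(abs(s).max(-1)>60).astype(np.uint8);n,l,t,c=cv2.connectedComponentsWithStats(m)
print([(t[i].tolist()) for i in range(1,n) if t[i,4]>25])
```

```text
{'time_s': 29.9, 'joints': [-0.565, 0.211, 1.234, 0.164, 1.8, -0.621], 'eef_pos': [0.538, -0.208, 0.21], 'orientation': [3.129, -0.191, 1.656], 'force': [0.459, -0.585, 0.226], 'finger_gap': 0.037, 'grip_force': 0.0}
bar dz 2.7969284506657033e-05
[[303, 151, 147, 181, 11096], [305, 280, 207, 104, 12053], [199, 296, 103, 88, 2342]]
```

```bash
python3 -c "
from rig import r
print(r.finish_job())"
```

```text
the job is handed in; nothing more can be done
None
```

The larger steel weight stood upright on the case floor when I last saw it, before closing; the lid was lowered under control and its bar is back at its starting height, and the job was handed in at about 30 s.

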